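Stand a circuit card in the scan stand and hold its scanning head at the index

ROBOT

A 7-joint arm with a two-finger parallel gripper is mounted at the origin on a cart in front of the work surface, level with it; the furniture and walls round the work are solid. World frame = base frame: x ahead of the robot, y to its left, z up, the work surface at z = 0. Lengths are in mm, angles in rad, forces in N, time in s.
With the tool pointing down it reaches from about 400 to 850 mm from the base axis. Payload 10.4 kg.
Tool frame: the origin (TCP) lies midway between the tips of the shut fingers; the grasp point (between the pads) lies 19 mm behind it (arm.grip_depth is the distance from the TCP to the grasp point, in mm); z points along the fingers, y is the direction in which the jaws open and shut (so a half turn about z gives the same grasp; the last joint's range is limited). The gripper opens to 87 mm and grips with 3 to 60 N. Pads are 19 mm wide; open, the fingers measure 117 mm over their backs; the gripper's body (75 mm by 190 mm) begins 51 mm behind the grasp point.
Start: joints at [1.313, 0.332, -0.065, 1.46, 0.022, 1.35, -0.088], TCP at [145.426, -607.868, 222.576] pointing down, gripper open.
Joint ranges: [-2.6, 2.6], [-0.5, 2.12], [-1.47, 1.34], [0.16, 2.42], [-1.27, 4.41], [0.06, 2.06], [-2.6, 2.6]. Speed limits (rad/s): [2.22, 2.22, 2.79, 2.79, 3.14, 3.14, 3.14].

INTERFACE

Orientations are given as a unit quaternion [w, x, y, z].
In Python, from plant import arm, imaging gives the robot as it stands.
- The arm moves only by the shell command python3 -m inch 'ROWS'. ROWS is JSON, a list of rows, each a list of 7 numbers: the shift along the world's x, y, z in m, then the turn, a rotation vector about the world's x, y, z in rad, then the closure, from 0 (fully open) to 1 (shut). A call has exactly 10 rows; each row shifts and turns the commanded pose from where the row before left it; what a row does not reach is not made up. A row lasts 1/10 s, in which the tool goes at most 50 mm and 8.59 degrees, less where a joint would pass 70% of its speed; a pose out of reach is approached as far as the arm can. A call is refused whole if a number of a shift passes 0.05 or a number of a turn 0.15, either way. A call with a gripper value outside its range is refused whole. The fingers move at their own pace and stop on an object; the grip force is fixed at half the most. Time passes only in rows, so rows that do not move let the fingers close, or fill a call up. It gives the time, the measured TCP pose, the force and the opening at its end, in the units of the state.
- arm.get_state(): the state, without advancing time (a new reading comes with each control period).
- imaging.snapshot(name): name is "scene" or "top"; returns a dict with "image" (480x640x3 uint8, red, green, blue), "fovy" (degrees; the focal length in pixels is half the picture's height over the tangent of half this angle, whatever the lens; pixels are square), "cx", "cy" (the principal point, pixels), "dist_coeffs" ([k1, k2, p1, p2, k3] as OpenCV has them; the pictures are not rectified), "rvec" (rotation vector, rad) and "tvec" (3), from world to camera coordinates, as OpenCV has them. Camera axes: x right, y down, z forward; pixel columns grow to the right and rows downward; lengths in mm; the calibration is good to about 2 mm. A picture is of the moment at which its call begins. There is no depth.
- arm.sign_off(): hands the job in, once; it reports no verdict.
The state is a dict: "time": time; "joint_positions": joint angles; "joint_velocities": joint speeds; "joint_efforts": joint torques, N m; "position": TCP position; "eef_rot": TCP orientation; "wrist_force": force on the tool from outside, world axes, zero at the start; "wrist_torque": the same for the moment, N m; "finger_gap": finger opening in mm.
Only numpy, scipy, OpenCV 4.12 (cv2) and the standard library are available. Lean on these libraries where they do the work, as an engineer would, in place of code of your own. Each camera call takes 0.05 s, during which the arm holds its last target.

TASK

Slide the taller of the two circuit cards straight up out of the slotted rack by the bar along its top edge, and lower it upright, without dropping it, into the slots of the scan stand until it is fully down, then let go of it. Then pull the stand's spring-return handle out until the pointer of the scanning head lines up with the index clip on the scale, and keep holding it there: the program finishes while the gripper still holds the handle. Leave the short card, the battery, the stamp and the little bottle where they are.

Things in the scene. Friction and masses are not known exactly. Their poses are not given: they have to be found in the camera images.
- tall_card: the card to scan: green circuit board in a thin aluminium edge frame, 74 mm wide (x) x 124 mm high (z), side frames 4 mm thick (y); along its top edge a plain aluminium bar 74 mm long, 10 mm thick (y), 16 mm high (z 108 to 124). Origin: centre of its lower edge. Stands upright in one of the rack's slots, about 0.15 kg. May stand in the scan stand either way round
- short_card: circuit card of the same build and width but only 70 mm high, in another slot of the rack; stays there. Origin: centre of its lower edge
- rack: grey plastic card rack fixed to the bench, 110 (x) x 140 (y) mm, floor 8 mm above the bench; two grooved side walls rising to z 53 mm hold cards by their side edges in three slots, in planes parallel to its x-z, at y = -40, 0, +40 mm; slots 6 mm wide. Origin: centre of its underside
- stand: scan stand fixed to the bench, grey base plate 160 (x -75 to +85 mm) x 140 (y -88 to +52) x 12 mm; its x points away from the pull handle, z up; origin on the bench. Housing block 52 mm behind the resting handle (49 mm to its bushing round the rod): x -70 to -40, y -70 to -20, up to z 74. Scanning head, between housing and rear block beside the card posts, up to z 78
- nest (a point): centre of the floor between the stand's two black slotted posts, where the middle of the card's lower edge must come; same axes as the stand (card plane parallel to x). Floor 12 mm above the bench; posts 45 mm high, plus flared lead-in lips to 56 mm above the floor, with slots 6 mm wide (y), room for the card 78 mm long (x); lips widen the mouth to about 12 mm
- pull_handle: black upright handle at the front end of a horizontal rod, 16 (x) x 30 (y) x 64 (z) mm, axes as the stand; origin at its centre, 63 mm above the bench (top 95). At rest at stand x -130, y -40; pulls out along the stand's -x, end stop at 60 mm; spring pulls back 3 N at rest, 8 N at 45 mm. Rod (10 mm thick, 40 mm above the bench) runs behind it to the scanning head; both belong to this body
- pointer (a point): tip of the 2.5 mm wide dark steel pointer that stands out from the top of the scanning head over the scale bar; moves with the handle, along the stand's x
- index_clip: steel index clip, 8 mm wide along x, fixed on the outer half of the aluminium scale bar along the stand's -y side; set anew each time, 25 to 45 mm of travel from the pointer's rest. Origin at the middle of its width; axes as the stand. The pointer lines up when its tip has the same stand x as this origin
- battery: flat dark battery pack 36 x 56 x 11 mm lying on the bench; stays
- stamp: hand stamp with red round grip, 25 x 42 x 65 mm, standing on the bench; stays
- flux_bottle: little orange bottle with black cap, 30 mm across, 58 mm high; stays
Things that resemble listed ones, but are neither listed nor needed, are in the scene too. Of the things like the tall_card, leave any that is orange or yellow; of the rest the larger one is meant.

How it is judged:
By the outcome, as a careful person would: the job done as asked, in the order asked, and still so for the second after the job is handed in, while the arm keeps its last pose, push and grip.
It also fails if it takes over 54 s, if anything falls off the work surface, if the arm or the gripper's body presses on something with over 40 N, if the wrist force passes 120 N, or if a joint passes its speed limit or range.

## Working session

There is one attempt and no reset: what is moved stays moved. The work goes in short steps, Python scripts to look and compute and a shell command to move; the robot and the scene stay as the last step left them, time stands still between calls to the robot, and variables do not carry over. Pictures are saved under pics/ and viewed, and the job is handed in when it is done.

```bash
ls; mkdir -p pics; python3 - <<'E'
from plant import arm, imaging
import cv2
s=arm.get_state(); print({k:s[k] for k in ("time","position","eef_rot","finger_gap")})
for n in ("scene","top"):
    d=imaging.snapshot(n); cv2.imwrite(f"pics/{n}0.png",d["image"][:,:,::-1]); d.pop("image"); print(d)
E
```

```text
pics
{'time': 0.0, 'position': array([ 145.30301389, -607.48363664,  221.76484263]), 'eef_rot': array([-6.89365342e-04,  9.93114991e-01,  1.17141476e-01, -1.16642479e-04]), 'finger_gap': 87.12395208687356}
{'fovy': 43.27939696935875, 'cx': 319.0665672127747, 'cy': 241.05872687894666, 'dist_coeffs': array([-0.03287101,  0.        ,  0.        ,  0.        ,  0.        ]), 'rvec': array([ 1.05308251, -2.34473538,  1.1085703 ]), 'tvec': array([ 410.07017492,  293.5691949 , 1065.90532846])}
{'fovy': 54.49072941953252, 'cx': 315.89495437810194, 'cy': 235.99311708439853, 'dist_coeffs': array([0.00658189, 0.        , 0.        , 0.        , 0.        ]), 'rvec': array([ 2.16881751, -2.20608117,  0.08162223]), 'tvec': array([ 96.08865767, 532.23084751, 989.42693395])}
```

View pics/scene0.png

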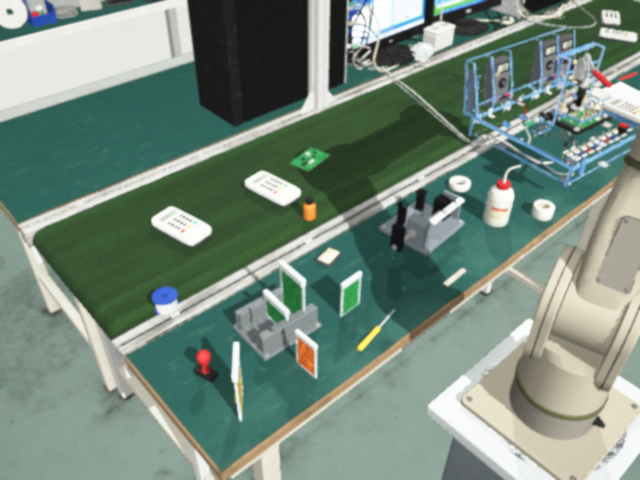

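View pics/top0.png

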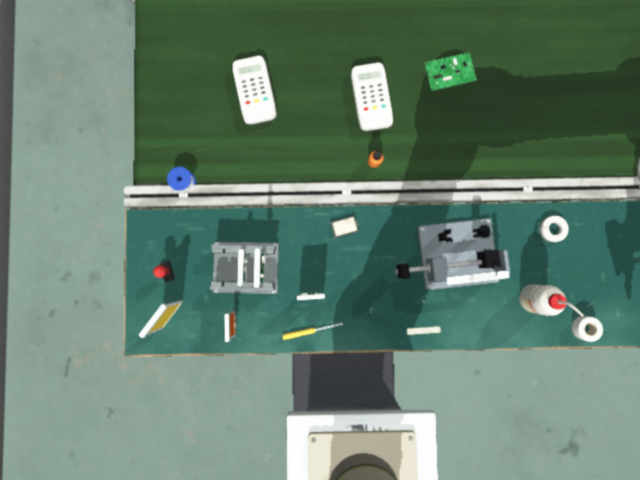

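```bash
cat > h.py <<'E'
import numpy as np, cv2
from plant import arm, imaging
def cam(n):
    d=imaging.snapshot(n); f=240/np.tan(np.radians(d["fovy"]/2))
    d["K"]=np.array([[f,0,d["cx"]],[0,f,d["cy"]],[0,0,1]]); d["R"]=cv2.Rodrigues(d["rvec"])[0]
    d["C"]=-d["R"].T@d["tvec"]; d["bgr"]=d["image"][:,:,::-1].copy(); return d
def ray(d,u,v):
    p=cv2.undistortPoints(np.array([[[u,v]]],float),d["K"],d["dist_coeffs"])[0,0]
    r=d["R"].T@np.array([p[0],p[1],1]); return r/np.linalg.norm(r)
def onz(d,u,v,z):
    r=ray(d,u,v); return d["C"]+r*(z-d["C"][2])/r[2]
def tri(d1,p1,d2,p2):
    r1,r2=ray(d1,*p1),ray(d2,*p2); A=np.stack([r1,-r2],1)
    t=np.linalg.lstsq(A,d2["C"]-d1["C"],rcond=None)[0]
    a,b=d1["C"]+t[0]*r1,d2["C"]+t[1]*r2
    return (a+b)/2,np.linalg.norm(a-b)
def proj(d,P):
    return cv2.projectPoints(np.array(P,float).reshape(-1,1,3),d["rvec"],d["tvec"],d["K"],d["dist_coeffs"])[0][:,0]
def crop(d,x0,y0,x1,y1,k,fn):
    c=cv2.resize(d["bgr"][y0:y1,x0:x1],None,fx=k,fy=k,interpolation=cv2.INTER_CUBIC)
    for x in range((x0+9)//10*10,x1,10):
        cv2.line(c,((x-x0)*k,0),((x-x0)*k,6 if x%50 else 14),(0,0,255),1)
        if x%20==0: cv2.putText(c,str(x),((x-x0)*k,24),0,.4,(0,255,255),1)
    for y in range((y0+9)//10*10,y1,10):
        cv2.line(c,(0,(y-y0)*k),(6,(y-y0)*k),(0,0,255),1)
        if y%20==0: cv2.putText(c,str(y),(8,(y-y0)*k+4),0,.4,(0,255,255),1)
    cv2.imwrite("pics/"+fn,c)
E
python3 - <<'E'
from h import *
t=cam("top"); s=cam("scene")
print(t["C"],s["C"])
crop(t,200,230,300,300,8,"t_rack.png")
crop(t,390,210,520,300,6,"t_stand.png")
crop(s,220,250,340,370,5,"s_rack.png")
crop(s,370,170,480,260,7,"s_stand.png")
E
```

```text
[ 462.86987949   91.78435876 1024.10715697] [-193.94648937  734.03040423  902.26310726]
```

View pics/t_rack.png

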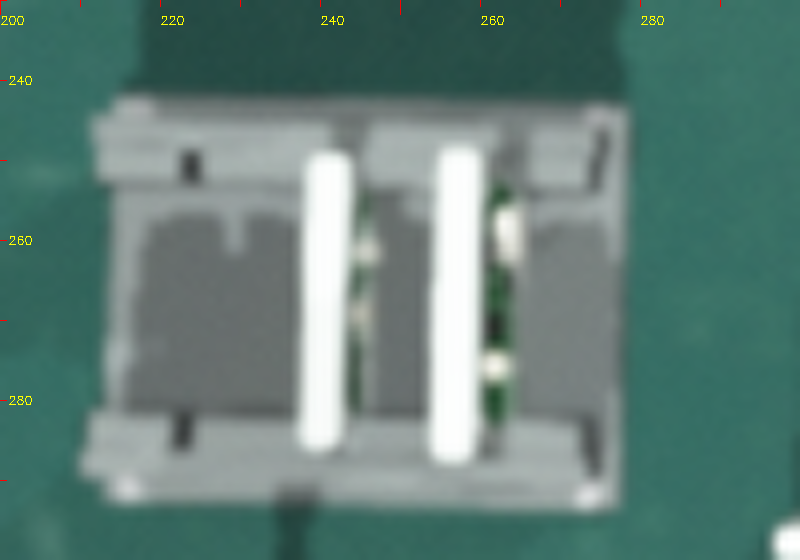

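View pics/t_stand.png

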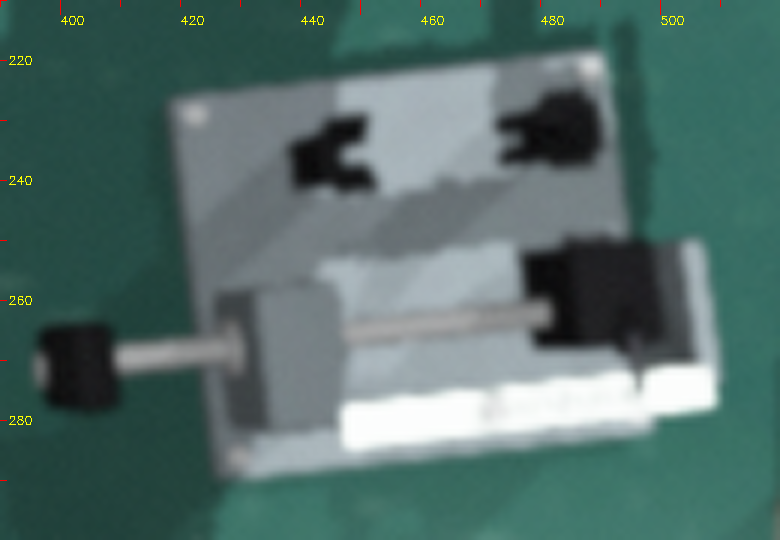

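View pics/s_rack.png

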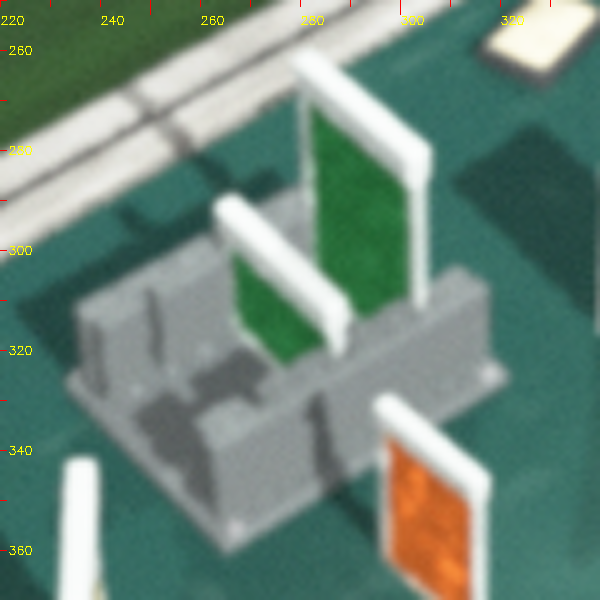

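View pics/s_stand.png

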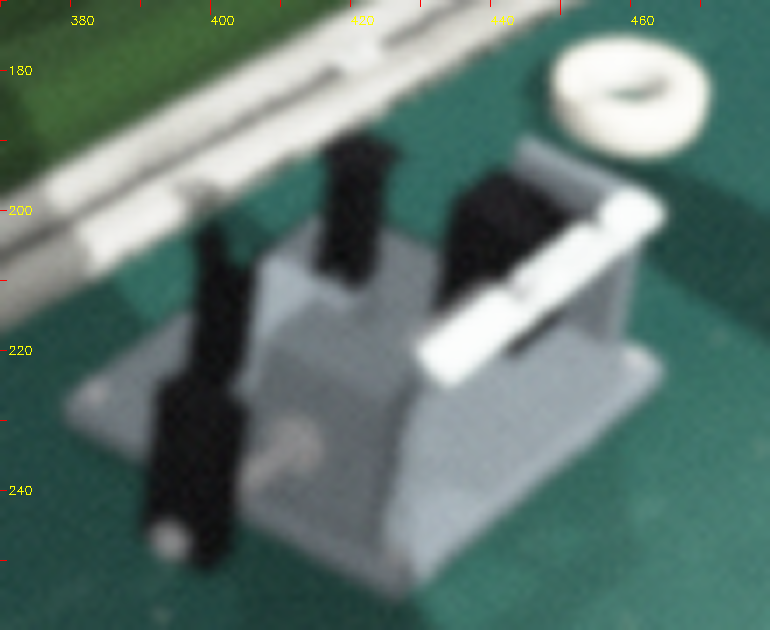

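```bash
python3 - <<'E'
from h import *
t=cam("top"); s=cam("scene")
def con(d,x0,y0,x1,y1,k,fn):
    c=d["bgr"][y0:y1,x0:x1].astype(float)
    d2=dict(d); g=d["bgr"].astype(float); g=255*(np.clip(g,0,255)/255)**3; d2["bgr"]=g.astype(np.uint8); crop(d2,x0,y0,x1,y1,k,fn)
con(t,440,240,515,295,10,"t_bar.png"); con(s,425,185,475,235,12,"s_bar.png")
# tall bar
g=t["bgr"].min(2); m=(g>190).astype(np.uint8); 
n,l,st,c=cv2.connectedComponentsWithStats(m)
for i in range(1,n):
    x,y,w,h,a=st[i]
    if 230<x<520 and 200<y<300 and a>60:
        r=cv2.minAreaRect(np.argwhere(l==i)[:,::-1].astype(np.float32)); print(st[i],r)
for p in [(257.5,248.3),(254.5,288)]: print(onz(t,*p,132))
S=np.array([[-75,52],[85,52],[-75,-88]],float)
W=np.array([onz(t,*p,12)[:2] for p in [(418,226.5),(489.5,218.5),(426,289.5)]]); print(W)
Sc=S-S.mean(0);Wc=W-W.mean(0)
a=np.arctan2((Sc[:,0]*Wc[:,1]-Sc[:,1]*Wc[:,0]).sum(),(Sc*Wc).sum())
R=np.array([[np.cos(a),-np.sin(a)],[np.sin(a),np.cos(a)]]); o=W.mean(0)-R@S.mean(0)
print("stand",np.degrees(a),o,(W-(S@R.T+o)))
P=lambda x,y,z:[*(R@[x,y]+o),z]
print(proj(s,[P(-75,52,12),P(85,52,12),P(-75,-88,12),P(85,-88,12),P(-130,-40,95),P(-70,-70,74),P(-40,-20,74)]).round(1))
print(proj(t,[P(-75,52,12),P(85,52,12),P(-75,-88,12),P(85,-88,12),P(-130,-40,95),P(-70,-70,74),P(-40,-20,74)]).round(1), P(-130,-40,95))
E
```

```text
[333 218  23  17 271] ((344.39422607421875, 226.2282257080078), (13.011962890625, 21.128337860107422), 75.0685806274414)
[237 249   7  37 198] ((240.16650390625, 267.0050048828125), (5.361175537109375, 36.104637145996094), 1.7357046604156494)
[253 248  10  40 240] ((257.8664855957031, 267.5401916503906), (8.760917663574219, 39.07133865356445), 1.6846843957901)
[447 271  62  15 499] ((477.5118103027344, 277.61334228515625), (8.785795211791992, 62.01860046386719), 84.05313110351562)
[297 294  28   6 125] ((310.5, 296.5), (5.0, 27.0), 90.0)
[504.06871098 199.71744343 132.        ]
[428.58767177 206.04248235 132.        ]
[[ 551.24364444 -136.04764704]
 [ 566.13307624 -292.71260046]
 [ 414.3739472  -148.85780048]]
stand -84.63039538355424 [ 507.30119666 -214.61003138] [[-0.81085154 -0.97466489]
 [-0.89424454  1.65826152]
 [ 1.70509607 -0.68359663]]
[[378.8 225.6]
 [418.  197.3]
 [427.2 251.8]
 [465.3 220.5]
 [399.  224.9]
 [425.2 225.9]
 [414.8 210.8]]
[[417.5 226.1]
 [490.2 218.1]
 [425.7 290.3]
 [499.1 282.1]
 [405.2 271.2]
 [434.3 282.6]
 [445.8 256.4]] [np.float64(455.31130655404087), np.float64(-88.92371021514768), 95]
```

View pics/t_bar.png

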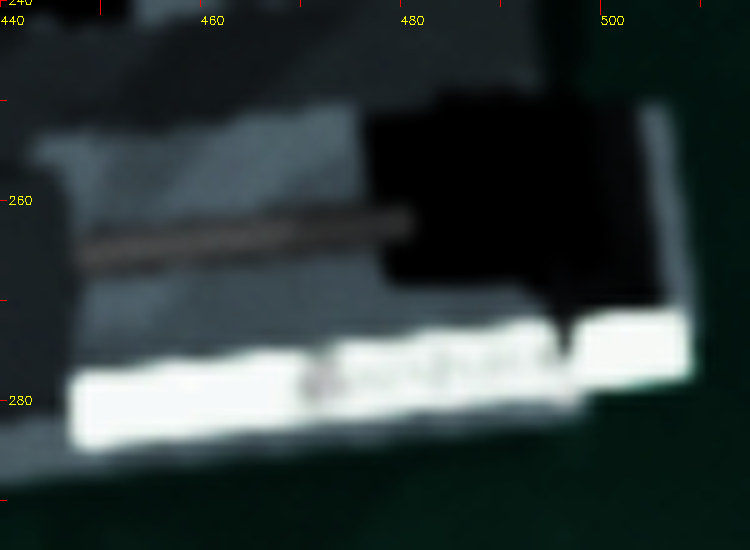

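View pics/s_bar.png

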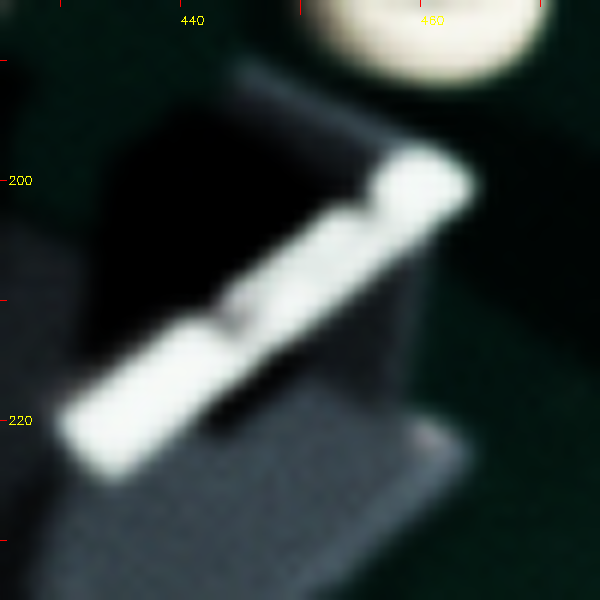

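```bash
python3 - <<'E'
from h import *
t=cam("top"); s=cam("scene")
crop(s,270,250,320,300,12,"s_card.png")
crop(s,385,180,435,240,10,"s_posts.png")
crop(t,430,220,500,245,11,"t_posts.png")
A=onz(t,257.2,248,132);B=onz(t,254.2,287.6,132)
print(A,B,np.linalg.norm(A-B)); print(proj(s,[A,B]))
E
```

```text
[504.65313635 200.286509   132.        ] [429.35455028 206.60698842 132.        ] 75.56338746106995
[[280.30727119 258.88800292]
 [303.29824278 280.54332391]]
```

View pics/s_card.png

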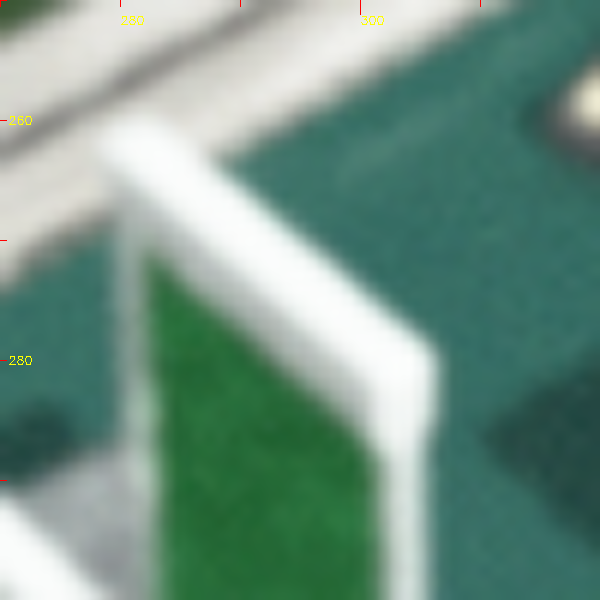

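View pics/s_posts.png

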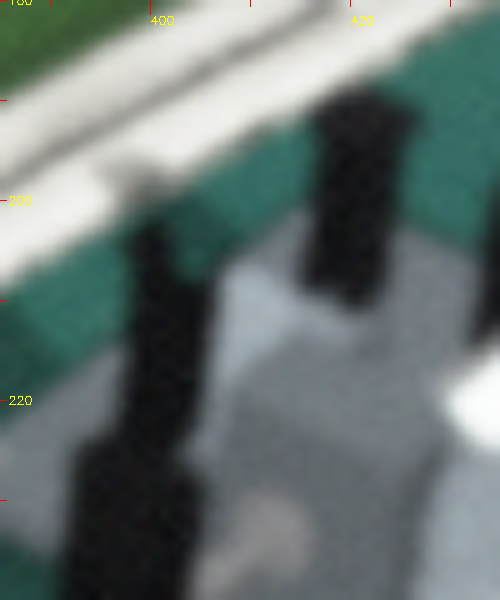

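View pics/t_posts.png

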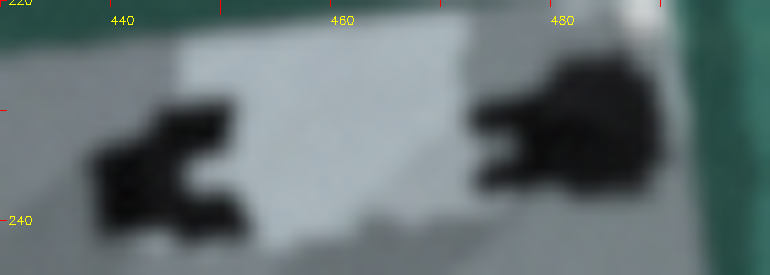

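```bash
python3 - <<'E'
from h import *
t=cam("top"); s=cam("scene")
g=t["bgr"].min(2).astype(float)
def edge(v,th):  # subpixel crossing positions
    i=np.where((v[:-1]-th)*(v[1:]-th)<0)[0]; return i+(th-v[i])/(v[i+1]-v[i])
L=[];Rr=[]
for y in range(252,284,1):
    e=edge(g[y,248:266],200)+248
    if len(e)>=2: L.append((y,e[0])); 
    if len(e)>=2: Rr.append((y,e[1]))
L=np.array(L);Rr=np.array(Rr)
pl=np.polyfit(L[:,0],L[:,1],1); med=np.median(Rr[:,1]-L[:,1]); 
ok=abs(Rr[:,1]-L[:,1]-med)<1; pr=np.polyfit(Rr[ok,0],Rr[ok,1],1); print(pl,pr,med,ok.sum())
ev=edge(g[240:300,255],200)+240, edge(g[240:300,257],200)+240; print(ev)
y0,y1=248,287.5
c=lambda y:(np.polyval(pl,y)+np.polyval(pr,y))/2
for z in (132,):
    A=onz(t,c(y0),y0,z);B=onz(t,c(y1),y1,z);print(A,B,(A+B)/2,np.linalg.norm(A-B),np.degrees(np.arctan2(A[1]-B[1],A[0]-B[0])))
# left edge only (top face, far side) 
A=onz(t,np.polyval(pl,y0),y0,132);B=onz(t,np.polyval(pl,y1),y1,132);print("left edge mid",(A+B)/2)
A=onz(t,np.polyval(pr,y0),y0,116);B=onz(t,np.polyval(pr,y1),y1,116);print("right lower edge mid",(A+B)/2)
# rack corners floor plate: 
for p in [(212.5,291.5),(276.5,292.5),(213.5,242),(277.5,243)]: print("rack",onz(t,*p,4).round(1))
# posts
print("L",onz(t,446,235.3,68).round(1),"R",onz(t,476.8,233,12).round(1))
for nme,p in [("Lup",(449.7,229.8)),("Llo",(450.7,240.8)),("Rup",(472.5,230)),("Rlo",(472.5,236.5)),("Ltipu",(450,232)),("Ltipl",(450,238))]: print(nme,onz(t,*p,68).round(1))
E
```

```text
[-2.17662949e-02  2.59588372e+02] [-1.04771616e-02  2.62022987e+02] 5.466016116433707 27
(array([248.15625   , 287.24444444]), array([247.675    , 287.2826087]))
[504.66593386 201.03728577 132.        ] [429.47826226 202.85893155 132.        ] [467.07209806 201.94810866 132.        ] 75.20973577001095 -1.3878897725970187
left edge mid [467.16198636 207.15076366 132.        ]
right lower edge mid [467.05598727 198.62756276 116.        ]
rack [417.7 313.7   4. ]
rack [413.1 174.7   4. ]
rack [525.4 311.4   4. ]
rack [520.9 171.3   4. ]
L [ 527.2 -180.5   68. ] R [ 534.9 -263.7   12. ]
Lup [ 538.4 -188.5   68. ]
Llo [ 515.7 -189.7   68. ]
Rup [ 537.2 -235.4   68. ]
Rlo [ 523.8 -234.9   68. ]
Ltipu [ 533.9 -188.9   68. ]
Ltipl [ 521.5 -188.5   68. ]
```

```bash
python3 -m inch '[[0.03,0.027,0.004,0,0,-0.026,0],[0.03,0.027,0.004,0,0,-0.026,0],[0.03,0.027,0.004,0,0,-0.026,0],[0.03,0.027,0.004,0,0,-0.026,0],[0.03,0.027,0.004,0,0,-0.026,0],[0.03,0.027,0.004,0,0,-0.026,0],[0.03,0.027,0.004,0,0,-0.026,0],[0.03,0.027,0.004,0,0,-0.026,0],[0.03,0.027,0.004,0,0,-0.026,0],[0.03,0.027,0.004,0,0,-0.026,0]]'; python3 -c "
from plant import arm
s=arm.get_state();print(s['joint_positions'].round(2),s['wrist_force'].round(1))"
```

```text
time: 1.5
position: [446.5, -336.7, 263.0]
eef_rot: [0.0, 1.0, -0.013, 0.0]
wrist_force: [0.9, -0.9, 0.5]
finger_gap: 87.2
[ 0.84  0.19 -0.31  1.56  0.06  1.4  -1.08] [ 0.9 -0.9  0.5]
```

```bash
python3 -m inch '[[0.002,0.048,0,0,0,0,0],[0.002,0.048,0,0,0,0,0],[0.002,0.048,0,0,0,0,0],[0.002,0.048,0,0,0,0,0],[0.002,0.048,0,0,0,0,0],[0.002,0.048,0,0,0,0,0],[0.002,0.048,0,0,0,0,0],[0.002,0.048,0,0,0,0,0],[0.002,0.048,0,0,0,0,0],[0.002,0.048,0,0,0,0,0]]'; python3 -c "
from plant import arm
s=arm.get_state();print(s['joint_positions'].round(2),s['eef_rot'].round(4))"
```

```text
time: 2.5
position: [465.2, 144.0, 263.0]
eef_rot: [0.0, 1.0, -0.013, 0.001]
wrist_force: [0.9, 0.2, -0.3]
finger_gap: 86.8
[ 0.37  0.05 -0.78  1.72  0.04  1.38 -2.01] [ 2.000e-04  9.999e-01 -1.280e-02  6.000e-04]
```

```bash
python3 -m inch '[[0.001,0.03,0,0,0,0,0],[0.001,0.0285,0,0,0,0,0],[0,0,-0.02,0,0,0,0],[0,0,-0.02,0,0,0,0],[0,0,-0.02,0,0,0,0],[0,0,-0.02,0,0,0,0],[0,0,-0.02,0,0,0,0],[0,0,-0.02,0,0,0,0],[0,0,-0.013,0,0,0,0],[0,0,0,0,0,0,0]]'; python3 - <<'E'
from h import *
crop(cam("scene"),230,210,340,330,5,"s1.png");crop(cam("top"),200,200,310,310,5,"t1.png")
E
```

```text
time: 3.5
position: [466.6, 200.2, 128.2]
eef_rot: [0.0, 1.0, -0.013, -0.001]
wrist_force: [-0.1, -0.0, 0.8]
finger_gap: 87.0
```

View pics/s1.png

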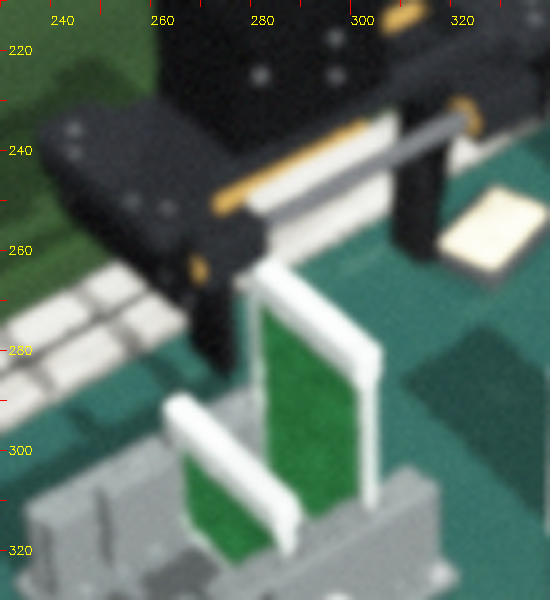

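View pics/t1.png

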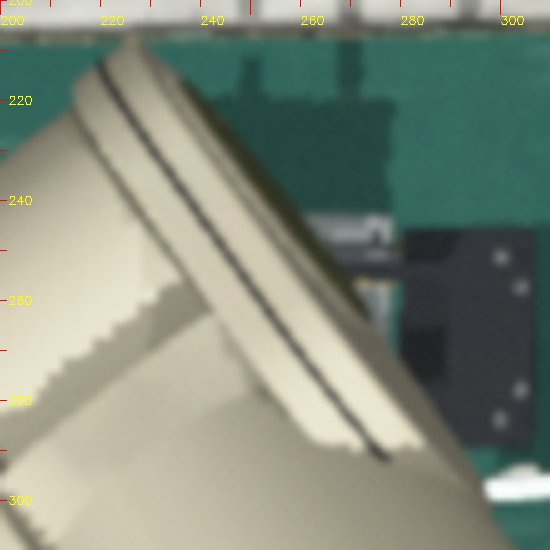

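```bash
python3 - <<'E'
from h import *
s=cam("scene")
print(proj(s,[[466.6,200.2,128],[466.6,200.2+43.5,128],[466.6,200.2-43.5,128],[467,202.5,132],[466.6,200.2+58.5,128],[466.6,200.2-58.5,128]]).round(1))
E
```

```text
[[293.1 270.4]
 [275.1 280.8]
 [310.3 260.4]
 [292.  269.3]
 [268.8 284.5]
 [316.1 257. ]]
```

```bash
python3 -m inch '[[0,0.0025,-0.008,0,0,0,0],[0,0,-0.008,0,0,0,0],[0,0,-0.007,0,0,0,0],[0,0,0,0,0,0,0.4],[0,0,0,0,0,0,0.7],[0,0,0,0,0,0,0.85],[0,0,0,0,0,0,0.9],[0,0,0,0,0,0,1],[0,0,0,0,0,0,1],[0,0,0,0,0,0,1]]'
```

```text
time: 4.65
position: [467.5, 203.1, 106.7]
eef_rot: [0.0, 1.0, -0.013, 0.0]
wrist_force: [-0.9, -0.2, -1.3]
finger_gap: 39.0
```

```bash
python3 -m inch '[[0,0,0,0,0,0,1],[0,0,0,0,0,0,1],[0,0,0,0,0,0,1],[0,0,0,0,0,0,1],[0,0,0,0,0,0,1],[0,0,0,0,0,0,1],[0,0,0.002,0,0,0,1],[0,0,0.003,0,0,0,1],[0,0,0.005,0,0,0,1],[0,0,0.01,0,0,0,1]]'
```

```text
time: 5.65
position: [467.0, 203.0, 126.7]
eef_rot: [0.0, 1.0, -0.013, -0.001]
wrist_force: [0.9, -0.2, -0.5]
finger_gap: 9.5
```

```bash
python3 -m inch '[[0,0,0.01,0,0,0,1],[0,0,0.01,0,0,0,1],[0,0,0.01,0,0,0,1],[0,0,0.01,0,0,0,1],[0,0,0.01,0,0,0,1],[0,0,0.01,0,0,0,1],[0,0,0.01,0,0,0,1],[0,0,0.01,0,0,0,1],[0,0,0.01,0,0,0,1],[0,0,0.01,0,0,0,1]]'; python3 - <<'E'
from h import *
print(arm.get_state()["joint_positions"].round(2))
crop(cam("scene"),220,170,340,370,3,"s2.png")
E
```

```text
time: 6.65
position: [467.4, 203.1, 227.4]
eef_rot: [0.0, 1.0, -0.013, -0.0]
wrist_force: [0.2, -0.2, -1.9]
finger_gap: 9.6
[ 0.27  0.15 -0.83  1.72  0.11  1.32 -2.18]
```

View pics/s2.png

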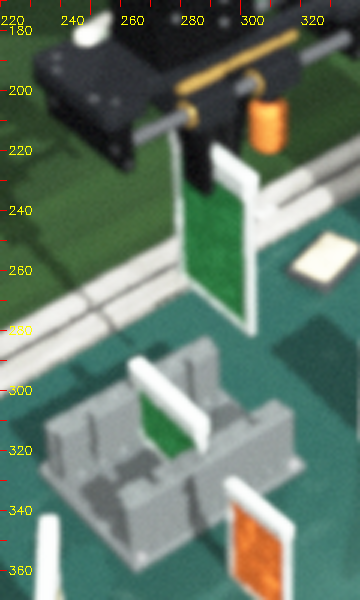

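```bash
python3 -m inch '[[0.003,-0.02,0,0,0,0.1,1],[0.006,-0.036,0,0,0,0.141,1],[0.006,-0.036,0,0,0,0.141,1],[0.006,-0.036,0,0,0,0.141,1],[0.006,-0.036,0,0,0,0.141,1],[0.006,-0.036,0,0,0,0.141,1],[0.006,-0.036,0,0,0,0.141,1],[0.006,-0.036,0,0,0,0.141,1],[0.006,-0.036,0,0,0,0.141,1],[0.006,-0.036,0,0,0,0.141,1]]'; python3 - <<'E'
from plant import arm
s=arm.get_state();print(s["joint_positions"].round(2),s["eef_rot"])
q=s["eef_rot"];import numpy as np; print("toolx yaw",np.degrees(2*np.arctan2(q[2],q[1])))
E
```

```text
time: 7.7
position: [524.3, -141.3, 226.6]
eef_rot: [0.0, 0.782, 0.623, -0.0]
wrist_force: [1.6, 0.2, -2.1]
finger_gap: 9.7
[ 0.76  0.21 -0.66  1.65  0.13  1.33 -0.15] [ 9.80028762e-05  7.82225872e-01  6.22994924e-01 -7.99940833e-06]
toolx yaw 77.07034250182993
```

```bash
python3 -m inch '[[0.002,-0.025,0,0,0,0.1,1],[0.002,-0.025,0,0,0,0.11,1],[0.002,-0.02,0,0,0,0.11,1],[0.001,-0.01,0,0,0,0,1],[0,0,-0.008,0,0,0,1],[0,0,-0.01,0,0,0,1],[0,0,-0.01,0,0,0,1],[0,0,-0.005,0,0,0,1],[0,0,0,0,0,0,1],[0,0,0,0,0,0,1]]'; python3 - <<'E'
from h import *
s=arm.get_state();q=s["eef_rot"]; print("toolx yaw",np.degrees(2*np.arctan2(q[2],q[1])),s["position"])
crop(cam("scene"),370,120,470,260,4,"s3.png");crop(cam("top"),390,200,520,300,6,"t3.png")
E
```

```text
time: 8.7
position: [531.4, -219.4, 193.7]
eef_rot: [0.0, 0.675, 0.738, 0.0]
wrist_force: [0.7, 0.7, -1.0]
finger_gap: 10.2
toolx yaw 95.087706217078 [ 531.37116221 -219.37953268  193.6772573 ]
```

View pics/s3.png

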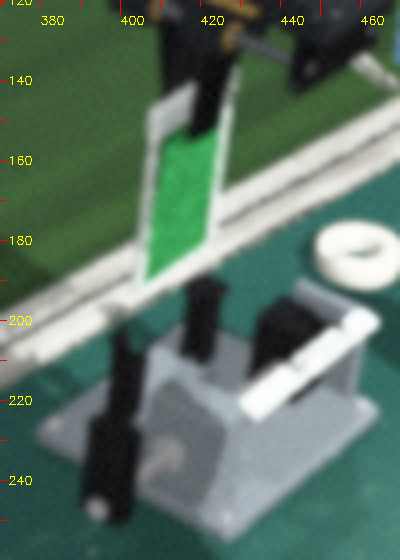

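View pics/t3.png

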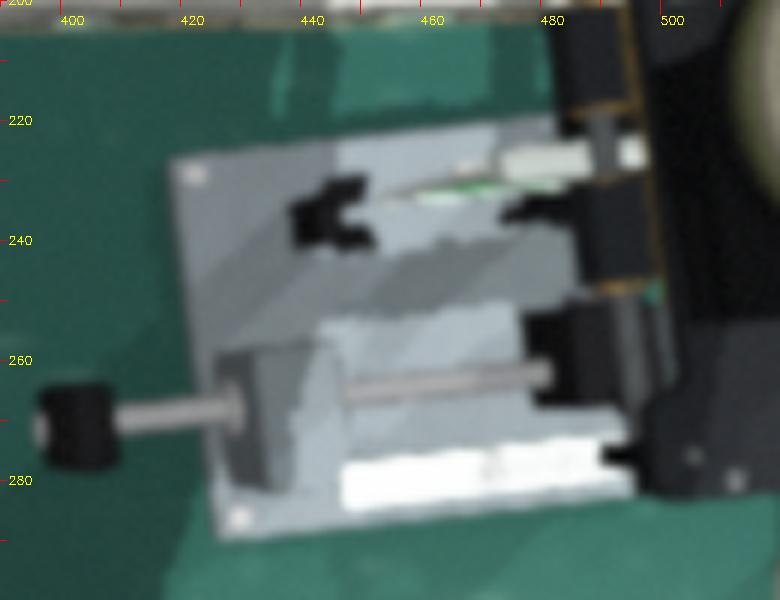

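```bash
python3 - <<'E'
from h import *
t=cam("top");s=cam("scene")
p=arm.get_state()["position"];b=p[2]-106.5+8
a=np.radians(-84.7);x=np.array([np.cos(a),np.sin(a)])
L=np.r_[p[:2]-37*x,b];Rr=np.r_[p[:2]+37*x,b];T=np.r_[p[:2]-37*x,b+124]
print(L,Rr);print(proj(t,[L,Rr,T]).round(1));print(proj(s,[L,Rr,T]).round(1))
o=np.array([507.3,-214.6])
for nx in (8,10,12):
  y=np.array([-x[1],x[0]]); n=o+nx*x+23*y; print(n, proj(s,[np.r_[n-39*x,68],np.r_[n+39*x,68],np.r_[n-39*x,12],np.r_[n+39*x,12]]).round(1).tolist(),proj(t,[np.r_[n-39*x,68],np.r_[n+39*x,68],np.r_[n-39*x,12],np.r_[n+39*x,12]]).round(1).tolist())
crop(s,395,170,445,230,10,"s4.png");crop(t,430,215,500,250,11,"t4.png")
E
```

```text
[ 528.0703869  -182.90394084   95.47740132] [ 534.90581038 -256.5875685    95.47740132]
[[451.1 233.9]
 [487.8 229.8]
 [472.  228.5]]
[[403.1 193.7]
 [421.7 180.7]
 [408.5 147.2]]
[ 530.94063276 -220.44127407] [[401.8, 203.6], [421.2, 189.8], [399.6, 222.5], [418.6, 208.5]] [[446.6, 235.2], [484.1, 231.1], [439.3, 237.1], [474.8, 233.2]]
[ 531.12537393 -222.43272347] [[402.4, 203.3], [421.7, 189.5], [400.1, 222.1], [419.1, 208.1]] [[447.5, 235.1], [485.1, 231.0], [440.2, 237.0], [475.7, 233.1]]
[ 531.31011511 -224.42417287] [[402.9, 202.9], [422.2, 189.2], [400.6, 221.7], [419.6, 207.8]] [[448.5, 235.0], [486.1, 230.9], [441.1, 236.9], [476.6, 233.0]]
```

View pics/s4.png

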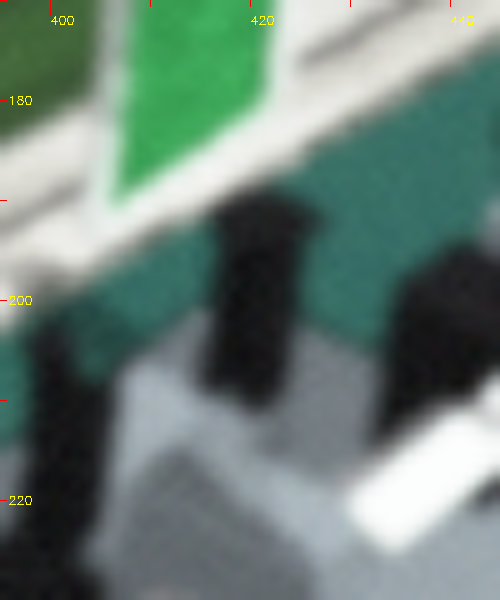

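View pics/t4.png

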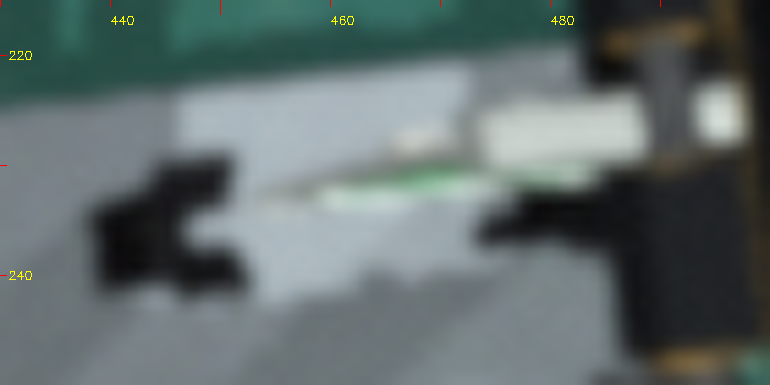

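```bash
python3 -m inch '[[0,-0.0025,0,0,0,0.004,1],[0,0,-0.006,0,0,0,1],[0,0,-0.006,0,0,0,1],[0,0,-0.006,0,0,0,1],[0,0,-0.004,0,0,0,1],[0,0,0,0,0,0,1],[0,0,0,0,0,0,1],[0,0,0,0,0,0,1],[0,0,0,0,0,0,1],[0,0,0,0,0,0,1]]'; python3 - <<'E'
from h import *
s=arm.get_state();q=s["eef_rot"]; print("toolx yaw",np.degrees(2*np.arctan2(q[2],q[1])),s["position"])
crop(cam("scene"),390,155,440,230,8,"s5.png");crop(cam("top"),430,215,500,250,11,"t5.png")
E
```

```text
time: 9.9
position: [531.4, -222.3, 171.7]
eef_rot: [0.0, 0.674, 0.739, 0.0]
wrist_force: [-0.5, 0.4, -1.7]
finger_gap: 9.8
toolx yaw 95.3023490312663 [ 531.35636779 -222.25105601  171.73494432]
```

View pics/s5.png

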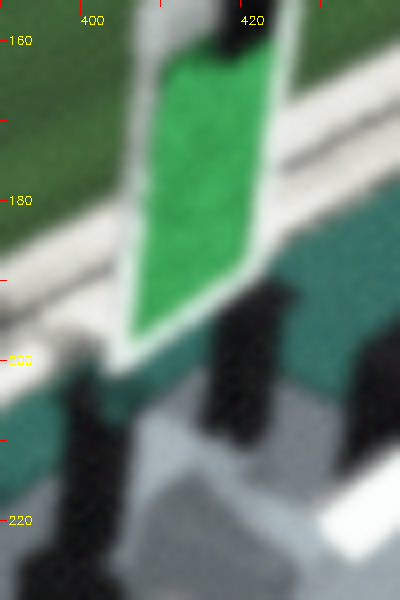

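View pics/t5.png

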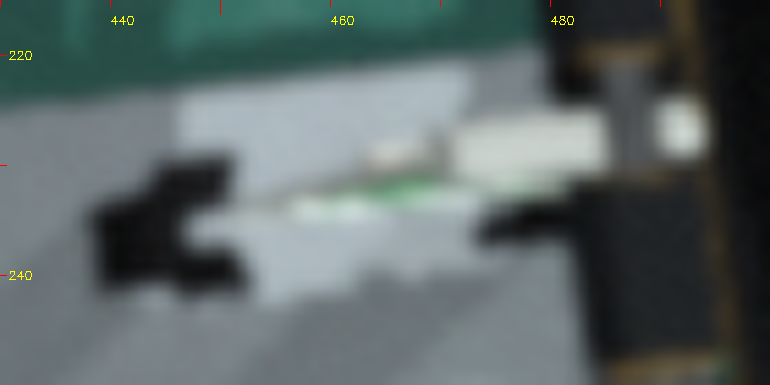

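```bash
python3 -m inch '[[0,0,-0.0015,0,0,0,1],[0,0,-0.0015,0,0,0,1],[0,0,-0.0015,0,0,0,1],[0,0,-0.0015,0,0,0,1],[0,0,-0.0015,0,0,0,1],[0,0,-0.0015,0,0,0,1],[0,0,-0.0015,0,0,0,1],[0,0,-0.0015,0,0,0,1],[0,0,-0.0015,0,0,0,1],[0,0,0,0,0,0,1]]'
```

```text
time: 11.0
position: [531.2, -222.2, 157.8]
eef_rot: [-0.0, 0.674, 0.739, -0.0]
wrist_force: [0.3, 0.7, -1.6]
finger_gap: 9.4
```

```bash
python3 -m inch '[[0,0,-0.0015,0,0,0,1],[0,0,-0.0015,0,0,0,1],[0,0,-0.0015,0,0,0,1],[0,0,-0.0015,0,0,0,1],[0,0,-0.0015,0,0,0,1],[0,0,-0.0015,0,0,0,1],[0,0,-0.0015,0,0,0,1],[0,0,-0.0015,0,0,0,1],[0,0,-0.0015,0,0,0,1],[0,0,0,0,0,0,1]]'; python3 - <<'E'
from h import *
s=arm.get_state();print(s["wrist_force"],s["wrist_torque"])
crop(cam("scene"),390,155,440,230,8,"s6.png");crop(cam("top"),430,215,500,250,11,"t6.png")
E
```

```text
time: 12.0
position: [531.1, -222.1, 144.2]
eef_rot: [-0.0, 0.674, 0.739, -0.0]
wrist_force: [0.5, 0.9, -3.0]
finger_gap: 9.7
[ 0.47158185  0.93019014 -2.9534815 ] [0.27355511 0.07212187 0.06641758]
```

View pics/s6.png

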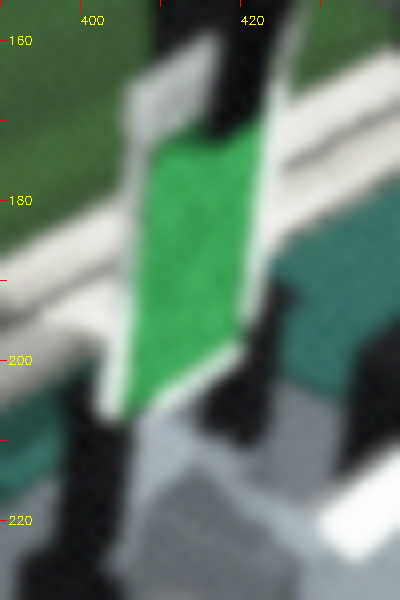

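View pics/t6.png

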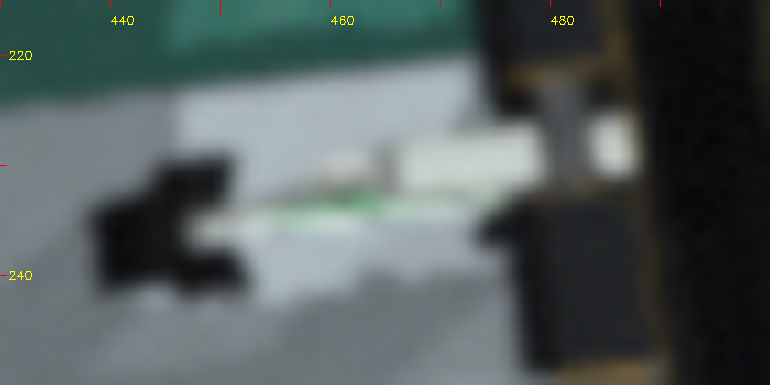

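```bash
python3 -m inch '[[0,0,-0.0015,0,0,0,1],[0,0,-0.0015,0,0,0,1],[0,0,-0.0015,0,0,0,1],[0,0,-0.0015,0,0,0,1],[0,0,-0.0015,0,0,0,1],[0,0,-0.0015,0,0,0,1],[0,0,-0.0015,0,0,0,1],[0,0,-0.0015,0,0,0,1],[0,0,-0.0015,0,0,0,1],[0,0,-0.001,0,0,0,1]]'; python3 -m inch '[[0,0,-0.0015,0,0,0,1],[0,0,-0.0015,0,0,0,1],[0,0,-0.0015,0,0,0,1],[0,0,-0.0015,0,0,0,1],[0,0,-0.0015,0,0,0,1],[0,0,-0.0015,0,0,0,1],[0,0,-0.0015,0,0,0,1],[0,0,-0.0015,0,0,0,1],[0,0,-0.0015,0,0,0,1],[0,0,0,0,0,0,1]]'
```

```text
time: 13.1
position: [531.2, -222.2, 129.9]
eef_rot: [-0.0, 0.674, 0.739, 0.0]
wrist_force: [-0.3, 1.9, -0.2]
finger_gap: 9.5
time: 14.1
position: [531.1, -222.2, 116.2]
eef_rot: [-0.0, 0.674, 0.739, -0.0]
wrist_force: [-1.3, 1.6, -2.7]
finger_gap: 9.7
```

```bash
python3 -m inch '[[0,0,-0.0005,0,0,0,1],[0,0,-0.0005,0,0,0,1],[0,0,-0.0005,0,0,0,1],[0,0,-0.0005,0,0,0,1],[0,0,-0.0005,0,0,0,1],[0,0,-0.0005,0,0,0,1],[0,0,-0.0005,0,0,0,1],[0,0,-0.0005,0,0,0,1],[0,0,0,0,0,0,1],[0,0,0,0,0,0,1]]'
```

```text
time: 15.1
position: [531.2, -222.2, 112.5]
eef_rot: [-0.0, 0.674, 0.739, 0.0]
wrist_force: [-1.6, 1.8, -0.7]
finger_gap: 9.6
```

```bash
python3 -m inch '[[0,0,-0.0005,0,0,0,1],[0,0,-0.0005,0,0,0,1],[0,0,-0.0005,0,0,0,1],[0,0,-0.0003,0,0,0,1],[0,0,-0.0003,0,0,0,1],[0,0,-0.0002,0,0,0,1],[0,0,0,0,0,0,1],[0,0,0,0,0,0,1],[0,0,0,0,0,0,1],[0,0,0,0,0,0,1]]'
```

```text
time: 16.1
position: [531.5, -222.1, 110.7]
eef_rot: [0.0, 0.674, 0.739, 0.0]
wrist_force: [-2.5, 3.0, 5.4]
finger_gap: 9.6
```

```bash
python3 -m inch '[[0,0,-0.0003,0,0,0,1],[0,0,-0.0002,0,0,0,1],[0,0,0,0,0,0,1],[0,0,0,0,0,0,1],[0,0,0,0,0,0,0.8],[0,0,0,0,0,0,0.6],[0,0,0,0,0,0,0.5],[0,0,0,0,0,0,0.5],[0,0,0,0,0,0,0.5],[0,0,0,0,0,0,0.5]]';python3 - <<'E'
from h import *
crop(cam("scene"),380,140,450,240,6,"s7.png")
E
```

```text
time: 17.1
position: [531.3, -222.3, 109.7]
eef_rot: [0.0, 0.674, 0.739, 0.0]
wrist_force: [-0.4, 0.0, -0.0]
finger_gap: 41.8
```

View pics/s7.png

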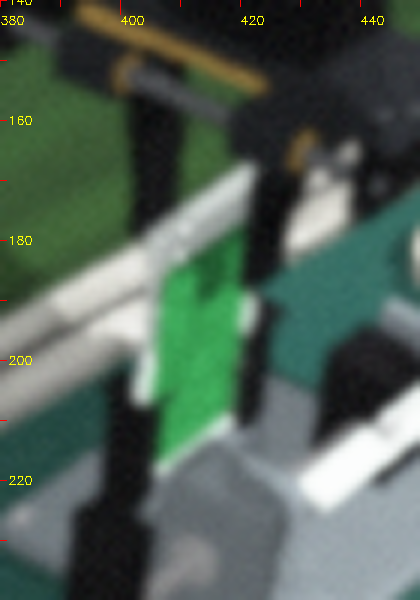

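```bash
python3 -m inch '[[0,0,0.005,0,0,0,0.5],[0,0,0.01,0,0,0,0.5],[0,0,0.015,0,0,0,0.5],[0,0,0.015,0,0,0,0.5],[0,0,0.015,0,0,0,0.5],[0,0,0.015,0,0,0,0.5],[0,0,0.015,0,0,0,0.5],[0,0,0.015,0,0,0,0.5],[0,0,0,0,0,0,0.5],[0,0,0,0,0,0,0.5]]'; python3 -m inch '[[-0.007,0.013,0,0,0,-0.1,0.5],[-0.008,0.014,0,0,0,-0.145,0.5],[-0.008,0.014,0,0,0,-0.145,0.5],[-0.008,0.014,0,0,0,-0.145,0.5],[-0.008,0.014,0,0,0,-0.145,0.5],[-0.008,0.014,0,0,0,-0.145,0.5],[-0.008,0.014,0,0,0,-0.145,0.5],[-0.008,0.014,0,0,0,-0.145,0.5],[-0.007,0.013,0,0,0,-0.145,0.5],[-0.005,0.009,0,0,0,-0.145,0.5]]'
python3 - <<'E'
from h import *
s=arm.get_state();q=s["eef_rot"]; print("toolx yaw",np.degrees(2*np.arctan2(q[2],q[1])),s["position"],s["joint_positions"].round(2))
crop(cam("scene"),330,100,470,260,4,"s8.png");crop(cam("top"),380,200,520,300,5,"t8.png")
E
```

```text
time: 18.15
position: [531.3, -222.3, 214.8]
eef_rot: [0.0, 0.674, 0.739, 0.0]
wrist_force: [0.4, 0.1, -0.7]
finger_gap: 43.1
time: 19.15
position: [455.4, -88.3, 213.9]
eef_rot: [-0.0, 0.992, 0.126, -0.001]
wrist_force: [-0.1, 0.1, 0.0]
finger_gap: 43.5
toolx yaw 14.49758274299234 [455.36755372 -88.26218579 213.90599954] [ 0.72  0.02 -0.62  1.85  0.01  1.28 -1.22]
```

View pics/s8.png

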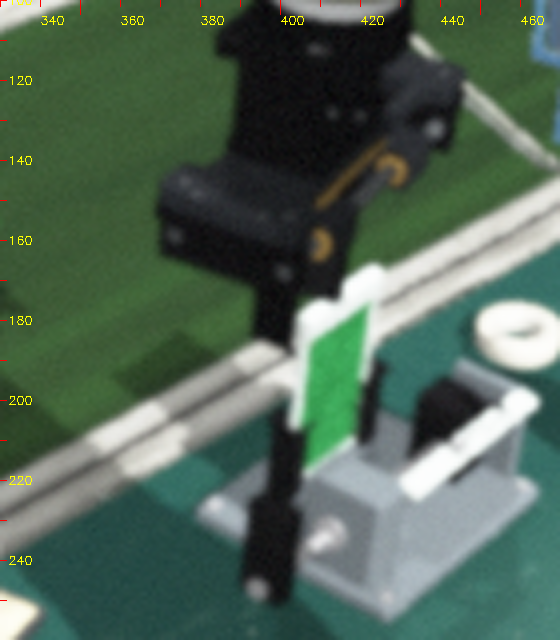

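View pics/t8.png

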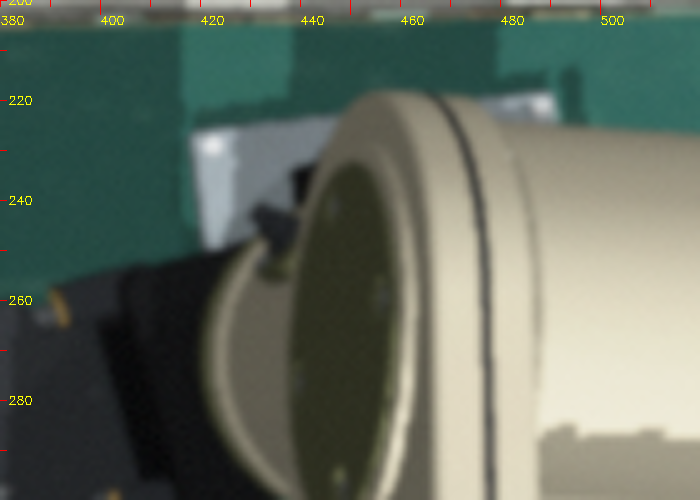

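```bash
python3 -m inch '[[0,-0.0007,-0.005,0,0,-0.08,0.5],[0,0,-0.01,0,0,-0.08,0.5],[0,0,-0.015,0,0,0,0.5],[0,0,-0.015,0,0,0,0.5],[0,0,-0.015,0,0,0,0.5],[0,0,-0.015,0,0,0,0.5],[0,0,-0.015,0,0,0,0.5],[0,0,-0.01,0,0,0,0.5],[0,0,0,0,0,0,0.5],[0,0,0,0,0,0,0.5]]'
python3 - <<'E'
from h import *
s=arm.get_state();q=s["eef_rot"]; print("toolx yaw",np.degrees(2*np.arctan2(q[2],q[1])),s["position"],s["joint_positions"].round(2))
d=cam("scene");crop(d,370,170,440,260,6,"s9.png")
p=s["position"]; a=np.radians(-84.7);x=np.array([np.cos(a),np.sin(a),0])
print(proj(d,[p,p+21.7*x,p-21.7*x,p+36.7*x,p-36.7*x]).round(1))
E
```

```text
time: 20.25
position: [456.4, -90.1, 114.9]
eef_rot: [-0.0, 0.999, 0.05, -0.0]
wrist_force: [0.3, -0.3, -0.4]
finger_gap: 43.4
toolx yaw 5.713369456648595 [456.4183446  -90.06931492 114.91435818] [ 0.7   0.12 -0.63  1.97  0.08  1.07 -1.44]
[[399.8 217.1]
 [405.9 212.7]
 [393.7 221.6]
 [410.  209.7]
 [389.4 224.8]]
```

View pics/s9.png

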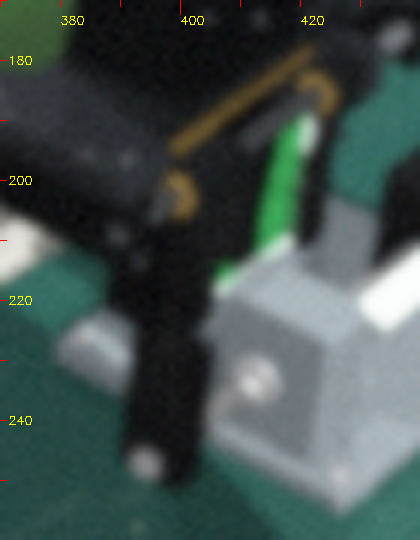

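```bash
python3 -m inch '[[-0.001,0.001,-0.008,0,0,-0.005,0.5],[0,0,-0.008,0,0,0,0.5],[0,0,-0.008,0,0,0,0.5],[0,0,-0.008,0,0,0,0.5],[0,0,-0.008,0,0,0,0.5],[0,0,-0.008,0,0,0,0.5],[0,0,-0.007,0,0,0,0.5],[0,0,-0.004,0,0,0,0.5],[0,0,0,0,0,0,0.5],[0,0,0,0,0,0,0.5]]'
```

```text
time: 21.3
position: [455.4, -88.9, 55.9]
eef_rot: [0.0, 0.999, 0.047, 0.0]
wrist_force: [0.1, 0.4, -0.4]
finger_gap: 43.7
```

```bash
python3 -m inch '[[0,0,0,0,0,0,1],[0,0,0,0,0,0,1],[0,0,0,0,0,0,1],[0,0,0,0,0,0,1],[0,0,0,0,0,0,1],[0,0,0,0,0,0,1],[0,0,0,0,0,0,1],[0,0,0,0,0,0,1],[0,0,0,0,0,0,1],[0,0,0,0,0,0,1]]'
python3 - <<'E'
from h import *
d=cam("scene");crop(d,425,185,475,235,12,"s10.png");crop(cam("top"),440,240,515,295,10,"t10.png")
E
```

```text
time: 22.3
position: [455.2, -87.5, 55.8]
eef_rot: [-0.001, 0.999, 0.047, -0.0]
wrist_force: [-1.4, 6.2, 2.5]
finger_gap: 15.7
```

View pics/s10.png

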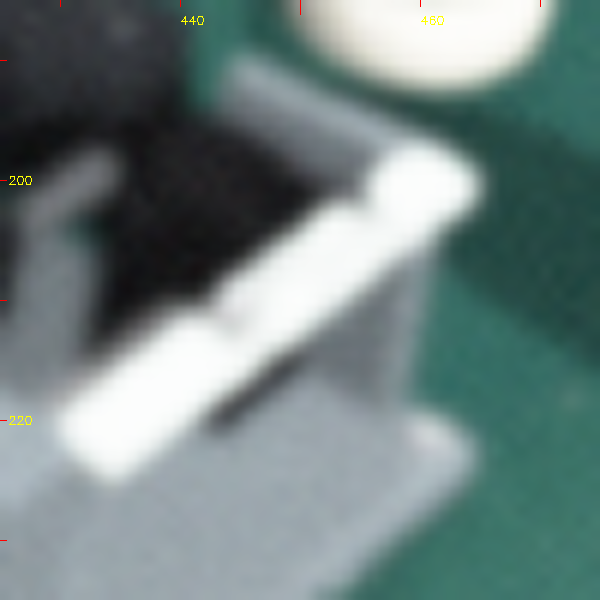

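View pics/t10.png

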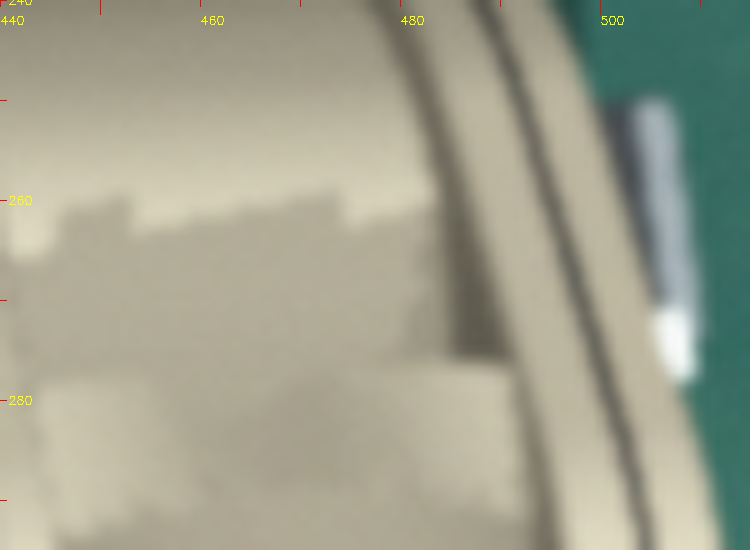

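```bash
python3 - <<'E'
from h import *
t=cam("top");d=cam("scene")
a=np.radians(-84.65);x=np.array([np.cos(a),np.sin(a)]);y=np.array([-x[1],x[0]]);o=np.array([507.3,-214.6])
for nm,q in [("ptr",(496,273.8)),("clip",(471.5,277)),("clipL",(469.3,278)),("clipR",(473.7,276)),("barL top",(446.5,277.5)),("barL bot",(447,284.8)),("barR top",(507.5,270.3)),("barR bot",(508.7,277.3))]:
  for z in (70,78,84):
    P=onz(t,*q,z);r=P[:2]-o; print(nm,z,np.round([r@x,r@y],1),proj(d,[P])[0].round(1))
# tri
for nm,q1,q2 in [("ptr",(496,273.8),(455,201.8)),("clip",(471.5,277),(443.8,211.2)),("barL",(446.5,284.8),(433.5,224.5)),("barR",(508.7,277.3),(463.8,200.5))]:
  P,e=tri(t,q1,d,q2); r=P[:2]-o; print(nm,P.round(1),e.round(1),np.round([r@x,r@y],1))
E
```

```text
ptr 70 [ 58.5 -66.4] [455.3 202.1]
ptr 78 [ 55.4 -66. ] [455.  199.8]
ptr 84 [ 53.1 -65.7] [454.7 198.1]
clip 70 [  7.9 -67.4] [443.6 211.6]
clip 78 [  5.2 -67. ] [443.3 209.3]
clip 84 [  3.2 -66.6] [443.  207.5]
clipL 70 [  3.2 -68.9] [443.  212.8]
clipL 78 [  0.6 -68.5] [442.7 210.4]
clipL 84 [ -1.4 -68.1] [442.5 208.6]
clipR 70 [ 12.6 -65.9] [444.2 210.5]
clipR 78 [  9.9 -65.5] [443.9 208.1]
clipR 84 [  7.9 -65.1] [443.6 206.3]
barL top 70 [-42.9 -62.8] [429.3 220.6]
barL top 78 [-45.2 -62.4] [429.  218.1]
barL top 84 [-46.8 -62.1] [428.8 216.3]
barL bot 70 [-43.8 -77.6] [434.5 223.5]
barL bot 78 [-46.1 -77.1] [434.2 221.1]
barL bot 84 [-47.7 -76.7] [434.  219.2]
barR top 70 [ 82.8 -62. ] [459.3 197. ]
barR top 78 [ 79.5 -61.6] [459.  194.8]
barR top 84 [ 77.  -61.3] [458.7 193.1]
barR bot 70 [ 83.2 -76.3] [464.6 199.3]
barR bot 78 [ 79.9 -75.8] [464.2 197.1]
barR bot 84 [ 77.5 -75.5] [463.9 195.4]
ptr [ 446.8 -278.3   71.2] 0.6 [ 57.8 -66.1]
clip [ 440.8 -228.5   71.4] 0.5 [  7.6 -67.5]
barL [ 426.5 -177.2   67.6] 1.8 [-44.8 -77. ]
barR [ 439.8 -305.3   66.2] 2.3 [ 84.  -75.7]
```

```bash
python3 - <<'E'
from h import *
for nm,(x0,y0,x1,y1),k in [("top0",(440,264,515,292),10),("scene0",(425,190,470,230),14)]:
    im=cv2.imread(f"pics/{nm}.png").astype(float)
    g=np.clip((im-215)/(255-215),0,1)**1.5*255
    crop({"bgr":g.astype(np.uint8)},x0,y0,x1,y1,k,nm+"_st.png")
im=cv2.imread("pics/top0.png").min(2); print(im[272:286,462:500])
E
```

```text
[[156 155 157 158 155 157 156 159 158 160 160 160 160 159 158 158 160 162
  164 172 181 183 182 177 175 177 184 198 212 227 233 232 218 175 138 188
  232 241]
 [156 156 158 158 157 156 156 158 160 163 167 174 179 181 179 178 180 186
  195 211 227 232 232 233 232 232 233 237 242 247 250 248 241 212 163 216
  247 251]
 [161 166 172 178 179 177 178 177 176 178 189 207 227 234 234 232 232 233
  236 242 246 247 247 249 249 249 248 247 248 249 250 247 240 218 176 226
  249 251]
 [192 205 217 229 234 235 233 231 218 206 211 228 243 249 250 249 248 247
  248 249 249 246 244 247 249 250 247 245 246 247 249 244 234 225 208 236
  250 252]
 [238 242 245 249 251 251 250 247 237 227 225 233 245 249 249 249 249 247
  247 246 247 243 240 244 245 247 244 242 245 245 248 245 238 234 234 246
  251 252]
 [251 251 251 252 252 252 251 246 234 229 230 234 242 245 244 245 246 246
  247 245 244 241 242 247 246 247 246 246 248 248 249 248 246 245 244 248
  250 250]
 [252 252 252 252 252 252 250 243 229 225 230 233 238 244 245 245 246 247
  250 249 247 244 244 250 249 248 248 248 249 249 250 249 248 247 245 24
[... 426 characters left out ...]
 186 178 173 171 169 169 168 172 170 169 168 165 156
  128  91]
 [243 241 239 237 238 234 228 220 210 199 193 191 189 188 187 182 176 168
  162 158 156 160 163 161 155 148 143 143 142 139 139 137 135 129 120 108
   90  71]
 [207 199 190 184 184 183 180 174 168 163 160 160 160 161 162 158 151 141
  134 132 130 132 133 131 123 112 104  96  91  85  82  83  81  79  78  74
   69  62]
 [166 161 157 154 156 156 155 149 141 134 131 129 130 133 132 128 118 104
   94  87  83  81  80  78  74  68  64  63  59  56  54  58  59  61  66  69
   66  63]
 [138 131 128 125 127 128 126 116 103  93  87  83  79  79  79  76  72  65
   62  59  58  55  56  56  56  56  54  55  55  55  55  57  58  62  65  67
   65  61]]
```

View pics/top0_st.png

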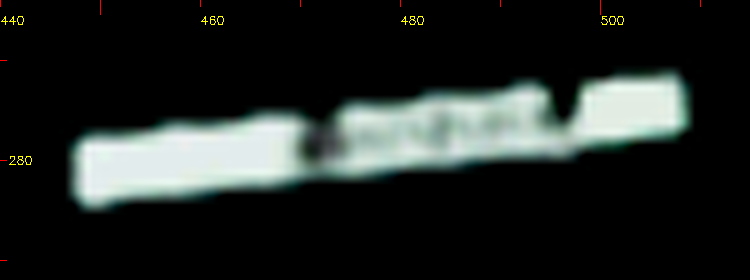

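View pics/scene0_st.png

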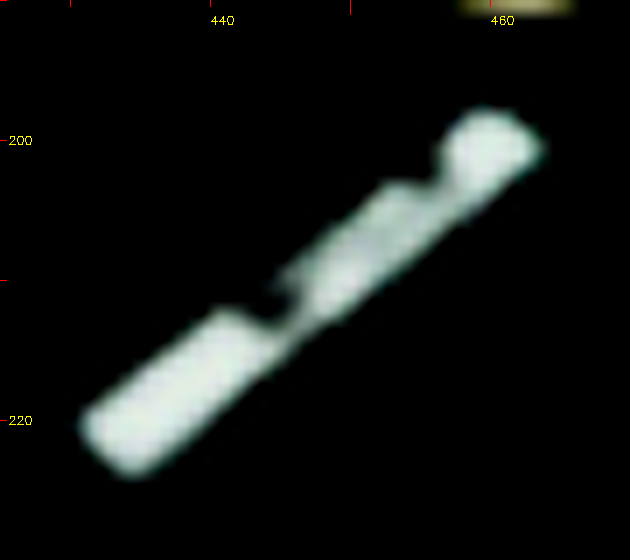

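```bash
python3 - <<'E'
from h import *
im=cv2.imread("pics/top0.png"); crop({"bgr":im},285,235,345,305,9,"dec.png"); crop({"bgr":im},140,225,200,285,9,"stamp.png")
E
```

```text
(no output)
```

View pics/dec.png

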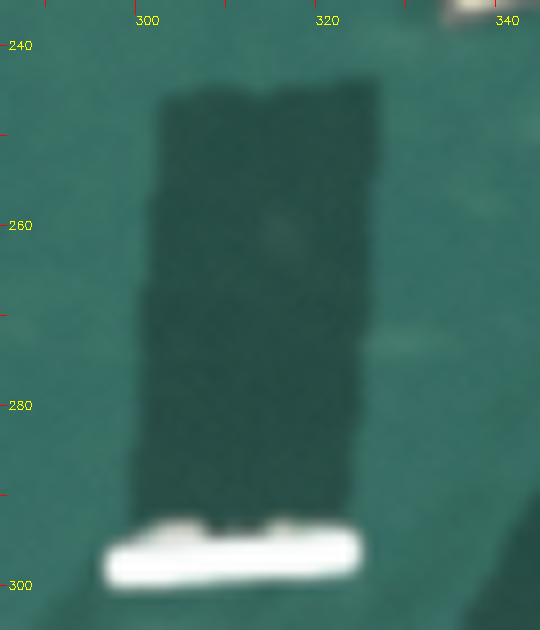

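```bash
python3 - <<'E'
from h import *
print(np.mean([arm.get_state()["position"] for _ in range(5)],0))
cv2.imwrite("pics/rest_s.png",cam("scene")["bgr"])
E
python3 -m inch '[[-0.0003,0.003,0,0,0,0,1],[-0.0004,0.004,0,0,0,0,1],[-0.0004,0.005,0,0,0,0,1],[-0.0005,0.005,0,0,0,0,1],[-0.0005,0.005,0,0,0,0,1],[-0.0005,0.005,0,0,0,0,1],[-0.0004,0.004,0,0,0,0,1],[-0.0003,0.003,0,0,0,0,1],[0,0,0,0,0,0,1],[0,0,0,0,0,0,1]]'
python3 - <<'E'
from h import *
s=arm.get_state();print(s["position"],s["wrist_force"],s["finger_gap"])
d=cam("scene");cv2.imwrite("pics/p34_s.png",d["bgr"]);crop(d,425,185,475,235,12,"s11.png");crop(cam("top"),440,240,515,295,10,"t11.png")
E
```

```text
[455.20046372 -87.47213667  55.85958748]
time: 23.55
position: [452.2, -55.4, 55.9]
eef_rot: [0.001, 0.999, 0.046, 0.0]
wrist_force: [2.4, -6.4, -1.0]
finger_gap: 15.8
[452.19894893 -55.43645163  55.89080809] [ 2.42768408 -6.38575796 -0.99550088] 15.841782213025942
```

View pics/s11.png

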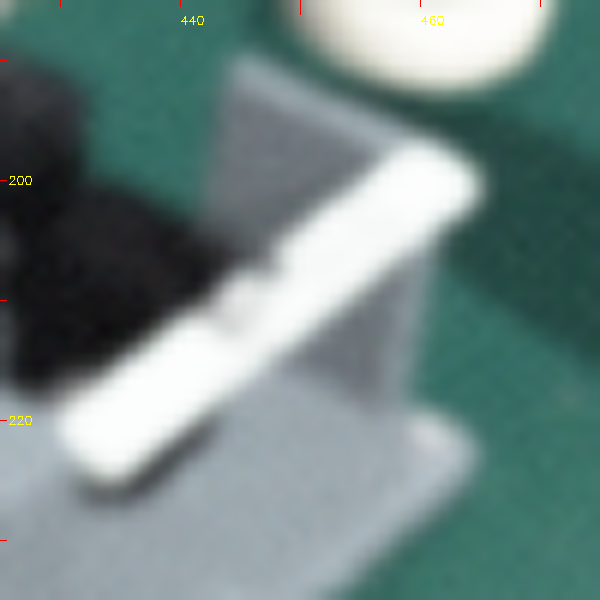

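View pics/t11.png

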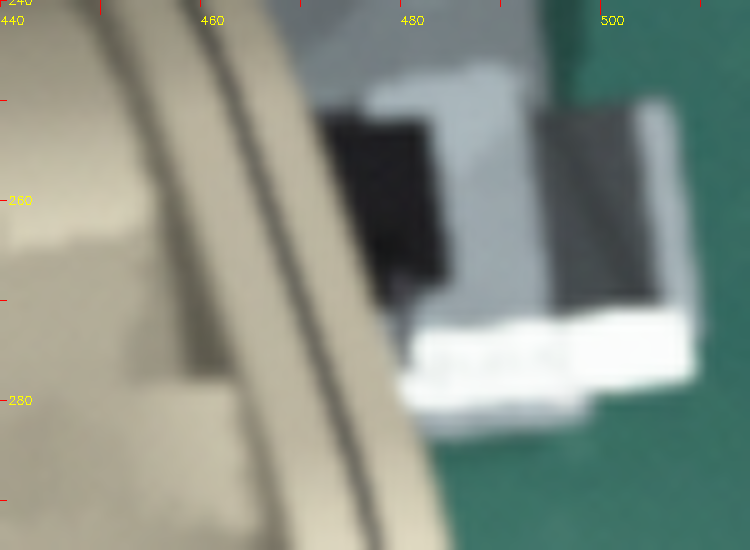

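```bash
python3 - <<'E'
from h import *
t=cam("top");cv2.imwrite("pics/p32_t.png",t["bgr"]);print(t["bgr"].min(2)[268:280,474:490])
for f in ("scene0","rest_s","p34_s"):
    print(f);im=cv2.imread(f"pics/{f}.png").min(2);print(im[198:217,438:462])
E
```

```text
[[159 147 114  63  44  54  61  59  67  77  98 131 148 153 155 155]
 [160 154 128  82  50  58  70  79 103 119 134 148 152 152 153 153]
 [160 156 142 107  77  71  81 107 133 147 150 152 153 153 152 153]
 [161 159 153 136 119  99 100 126 149 157 156 153 152 153 155 160]
 [159 160 158 153 146 120 109 141 171 180 178 174 172 175 179 192]
 [160 160 159 156 153 128 121 173 219 229 230 230 230 229 231 234]
 [159 160 159 161 159 147 142 203 240 244 245 247 248 248 246 245]
 [156 159 160 163 166 156 150 207 241 242 242 246 247 249 246 243]
 [154 160 160 161 163 154 157 200 235 239 238 242 243 246 243 240]
 [150 159 160 161 161 170 198 222 236 238 240 245 245 245 244 244]
 [143 157 158 160 163 184 226 241 244 241 243 248 248 247 247 247]
 [131 155 160 161 161 178 222 244 247 245 245 247 244 242 240 239]]
scene0
[[ 33  33  34  32  33  31  33  27  30  36  52  71  87  98 103 105 113 129
  170 215 237 243 242 233]
 [ 31  28  32  33  32  35  29  26  19  27  39  51  67  79  90  99 112 150
  209 240 248 250 250 248]
 [ 29  30  32  33  30  31  30  29  30  23  24  35  46  64  79  93 117 169
  231 248 25
[... 4784 characters left out ...]
54  82 113 148 194 219 226 230 241 248 250 248 239 218 182 145 122
  112 117 129 124  99  72]
 [ 66 113 160 185 193 204 217 225 235 245 249 246 237 211 169 137 112 110
  109 116 130 122  90  68]
 [131 191 228 235 230 217 217 229 239 246 244 234 205 163 128 114 106 106
  111 118 127 113  88  64]
 [204 239 247 248 245 238 236 238 241 237 226 198 156 128 115 108 108 108
  109 120 123 106  78  61]
 [240 250 252 252 251 249 245 243 234 211 181 150 125 111 109 107 109 107
  117 126 122 105  74  56]
 [250 252 252 252 251 249 245 236 215 184 154 134 123 115 110 108 107 107
  115 127 125  99  68  58]
 [252 252 252 251 249 243 232 213 186 168 152 144 137 128 122 113 112 107
  117 128 118  93  68  56]]
```

```bash
python3 - <<'E'
from h import *
t=cam("top");d=cam("scene")
a=np.radians(-84.65);x=np.array([np.cos(a),np.sin(a)]);y=np.array([-x[1],x[0]]);o=np.array([507.3,-214.6])
def st(P): r=P[:2]-o; return np.round([r@x,r@y,P[2]],1)
for nm,q1,q2 in [("ptr rest",(496,274.3),(454.3,202)),("ptr now",(479.9,275.5),(446.3,208))]:
  P,e=tri(t,q1,d,q2); print(nm,st(P),e.round(1))
for z in (64,67,70): print("shadow",z,st(onz(t,471.9,277,z)),st(onz(d,443.8,211.3,z)))
for z in (70,74,78,82): print("ptr",z,st(onz(t,496,274.3,z)),st(onz(t,479.9,275.5,z)),st(onz(d,454.3,202,z)),st(onz(d,446.3,208,z)))
im=cv2.imread("pics/top0.png").min(2).astype(float)
# bar corners both views
for q1,q2 in [((446.7,284.6),(433.5,224.3)),((446.5,277.2),(429.5,220)),((507.5,270.5),(459,196.5)),((508.5,277.2),(464.3,199.8))]:
  P,e=tri(t,q1,d,q2); print("bar",st(P),e.round(1))
E
```

```text
ptr rest [ 56.7 -66.2  71.4] 2.9
ptr now [ 24.2 -65.3  70.8] 2.5
shadow 64 [ 10.7 -67.8  64. ] [ 16.6 -63.1  64. ]
shadow 67 [  9.7 -67.7  67. ] [ 12.9 -65.   67. ]
shadow 70 [  8.7 -67.5  70. ] [  9.3 -67.   70. ]
ptr 70 [ 58.3 -67.5  70. ] [ 25.3 -66.3  70. ] [ 57.2 -64.5  70. ] [ 24.1 -64.   70. ]
ptr 74 [ 56.8 -67.2  74. ] [ 23.9 -66.   74. ] [ 52.  -67.1  74. ] [ 19.1 -66.6  74. ]
ptr 78 [ 55.2 -67.   78. ] [ 22.5 -65.8  78. ] [ 46.9 -69.7  78. ] [ 14.1 -69.3  78. ]
ptr 82 [ 53.7 -66.8  82. ] [ 21.1 -65.6  82. ] [ 41.8 -72.3  82. ] [  9.2 -71.9  82. ]
bar [-44.3 -76.6  67.7] 1.7
bar [-42.9 -62.5  71.4] 1.0
bar [ 81.5 -61.9  72.2] 0.8
bar [ 83.3 -76.   68.5] 0.5
```

```bash
python3 - <<'E'
from h import *
ims=[]
for nm in ("rest_s","p34_s"):
    im=cv2.imread(f"pics/{nm}.png").astype(float)[195:228,426:468]
    g=np.clip((im-200)/(255-200),0,1)**2*255
    ims.append(cv2.resize(g.astype(np.uint8),None,fx=9,fy=9,interpolation=cv2.INTER_CUBIC))
cv2.imwrite("pics/cmp_s.png",np.hstack(ims))
ims=[]
for nm in ("top0","p32_t"):
    im=cv2.imread(f"pics/{nm}.png").astype(float)[266:290,442:512]
    g=np.clip((im-215)/(255-215),0,1)**2*255
    ims.append(cv2.resize(g.astype(np.uint8),None,fx=11,fy=11,interpolation=cv2.INTER_CUBIC))
cv2.imwrite("pics/cmp_t.png",np.vstack(ims))
E
```

```text
(no output)
```

View pics/cmp_s.png

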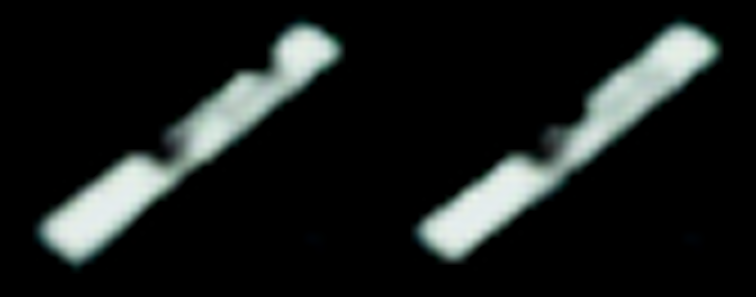

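View pics/cmp_t.png

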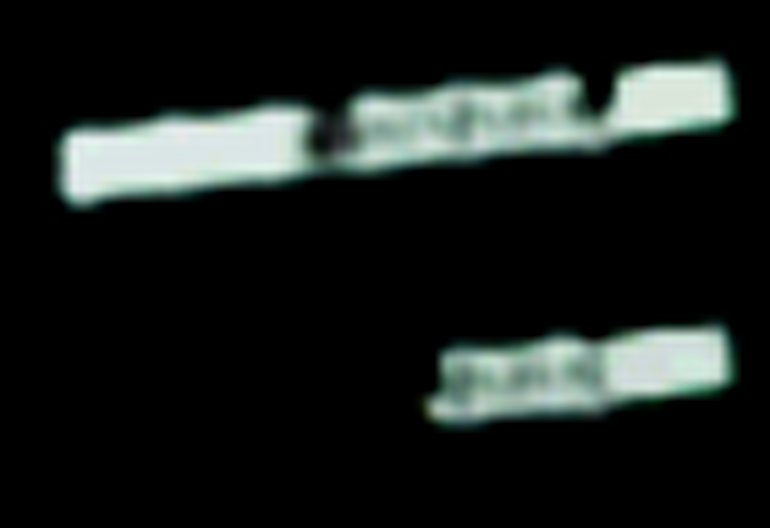

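```bash
python3 - <<'E'
from h import *
t=cam("top")
a=np.radians(-84.65);x=np.array([np.cos(a),np.sin(a)]);y=np.array([-x[1],x[0]]);o=np.array([507.3,-214.6])
def st(P): r=P[:2]-o; return np.round([r@x,r@y,P[2]],1)
for q in [(446,222),(446,230),(472,222),(472,238)]: print(q,st(onz(t,*q,12)))
for q in [(299.5,292),(302.5,247),(327,244),(324,290)]: print(q,onz(t,*q,0).round(1))
im=cv2.imread("pics/top0.png"); crop({"bgr":im},410,205,520,295,7,"lit.png")
E
```

```text
(446, 222) [-12.1  54.1  12. ]
(446, 230) [-14.4  36.8  12. ]
(472, 222) [44.3 47.9 12. ]
(472, 238) [39.6 13.2 12. ]
(299.5, 292) [413.1 124.8   0. ]
(302.5, 247) [511.3 116.8   0. ]
(327, 244) [517.   62.8   0. ]
(324, 290) [416.5  71.2   0. ]
```

View pics/lit.png

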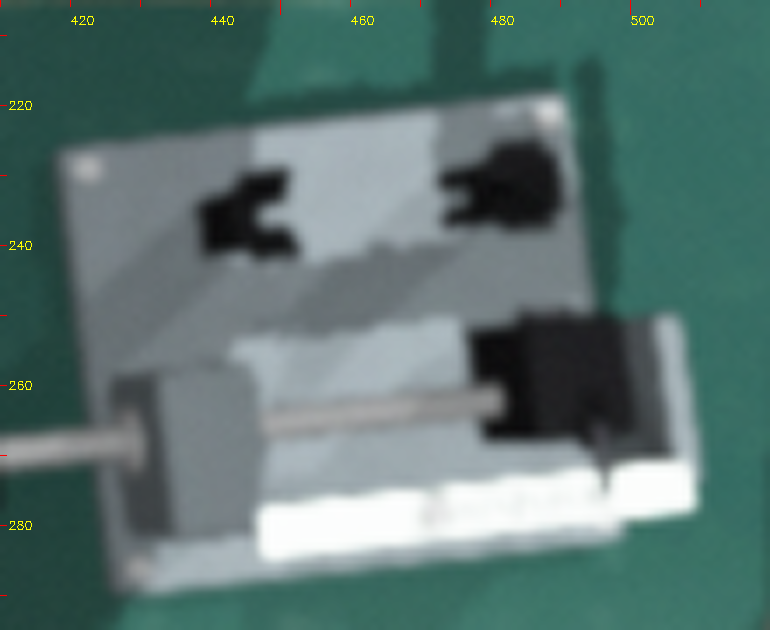

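```bash
python3 -m inch '[[-0.0002,0.002,0,0,0,0,1],[-0.0003,0.003,0,0,0,0,1],[-0.0003,0.003,0,0,0,0,1],[-0.0002,0.002,0,0,0,0,1],[-0.0001,0.0015,0,0,0,0,1],[0,0,0,0,0,0,1],[0,0,0,0,0,0,1],[0,0,0,0,0,0,1],[0,0,0,0,0,0,1],[0,0,0,0,0,0,1]]'
python3 - <<'E'
from h import *
s=arm.get_state();print(s["position"],s["wrist_force"],s["finger_gap"])
d=cam("scene");cv2.imwrite("pics/p43_s.png",d["bgr"]);t=cam("top");cv2.imwrite("pics/p43_t.png",t["bgr"])
crop(d,425,190,470,230,16,"s12.png");crop(t,440,250,515,295,10,"t12.png")
ims=[]
for nm in ("rest_s","p34_s","p43_s"):
    im=cv2.imread(f"pics/{nm}.png").astype(float)[197:220,432:460]
    g=np.clip((im-100)/(255-100),0,1)**2*255
    ims.append(cv2.resize(g.astype(np.uint8),None,fx=9,fy=9,interpolation=cv2.INTER_NEAREST))
cv2.imwrite("pics/cmp_s2.png",np.hstack(ims))
E
```

```text
time: 24.85
position: [451.1, -44.3, 55.9]
eef_rot: [0.001, 0.999, 0.046, 0.0]
wrist_force: [2.8, -7.4, -1.7]
finger_gap: 15.8
[451.1251405  -44.3228655   55.86721045] [ 2.83386445 -7.3561406  -1.67481615] 15.804850530886057
```

View pics/s12.png

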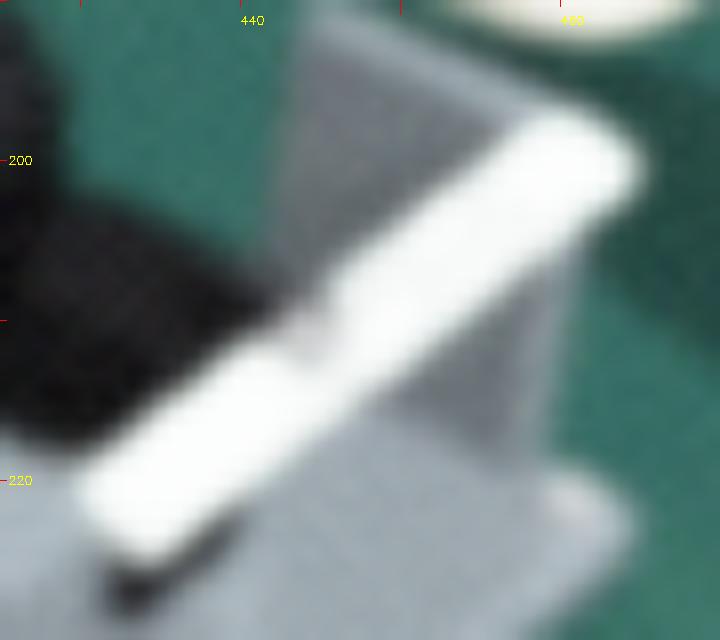

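View pics/t12.png

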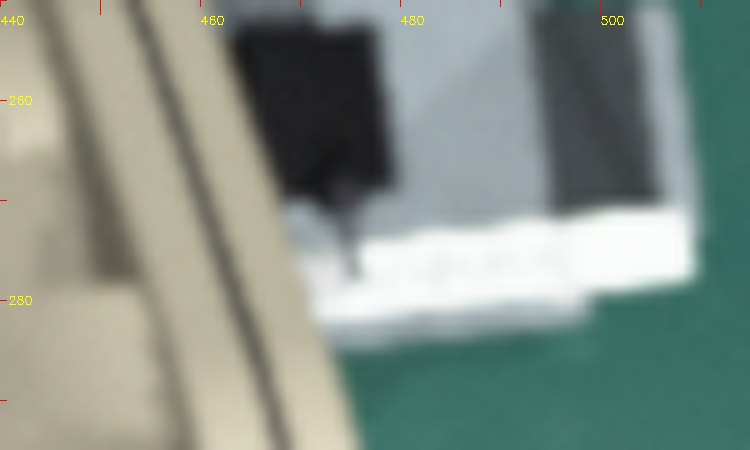

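View pics/cmp_s2.png

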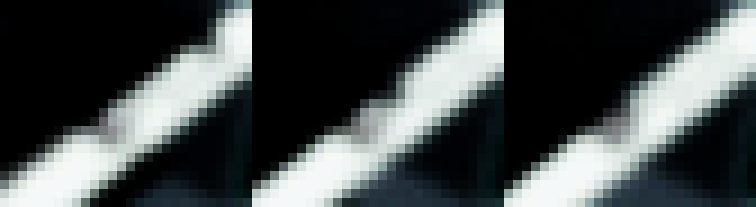

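```bash
python3 - <<'E'
from h import *
ims=[]
for nm in ("top0","p43_t"):
    im=cv2.imread(f"pics/{nm}.png").astype(float)[264:287,460:490]
    g=np.clip((im-120)/(255-120),0,1)**2*255
    ims.append(cv2.resize(g.astype(np.uint8),None,fx=13,fy=13,interpolation=cv2.INTER_NEAREST))
cv2.imwrite("pics/cmp_t2.png",np.hstack(ims))
print(cv2.imread("pics/p43_t.png").min(2)[266:284,467:482])
E
```

```text
[[ 55  35  32  31  25  23  25  28  29  30  31  47  89 132 150]
 [ 72  41  33  28  23  25  30  36  35  33  33  49  90 130 149]
 [ 93  50  34  26  25  30  43  51  47  45  53  68  99 132 150]
 [113  74  59  53  40  33  48  59  62  74  97 112 127 143 151]
 [130 118 116 107  83  55  54  67  80 106 133 145 149 153 154]
 [148 152 155 146 121  96  84  85 104 129 150 155 157 156 158]
 [154 158 157 155 145 131 113 100 116 141 152 156 158 160 167]
 [156 153 155 154 155 151 135 112 123 153 169 175 180 189 206]
 [157 154 160 160 161 168 159 138 151 200 225 229 229 234 240]
 [158 159 168 183 185 189 187 165 173 228 245 246 246 246 247]
 [158 162 176 198 211 211 210 183 169 223 245 247 246 246 244]
 [159 160 170 196 219 225 221 197 178 213 239 243 244 246 243]
 [159 158 163 185 215 228 226 218 221 231 241 244 245 248 247]
 [159 158 159 175 210 230 234 237 243 246 247 247 247 249 248]
 [159 159 159 173 210 235 241 244 247 247 245 243 241 239 236]
 [159 157 159 167 201 226 231 233 235 232 227 218 209 200 186]
 [156 158 159 161 176 191 189 185 185 182 177 171 164 158 154]
 [155 159 160 160 162 167 160 155 157 157 156 147 136 131 128]]
```

View pics/cmp_t2.png

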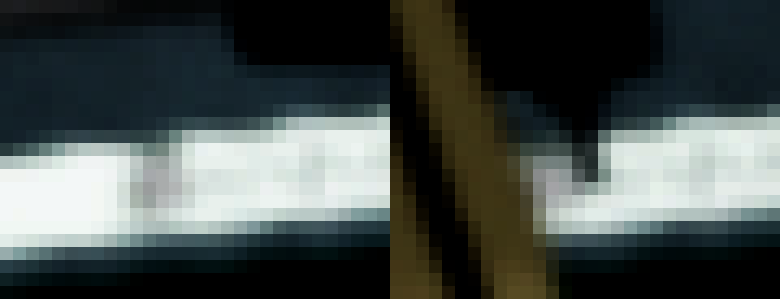

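```bash
python3 - <<'E'
from h import *
im=cv2.imread("pics/top0.png"); crop({"bgr":np.clip(im.astype(float)*1.6,0,255).astype(np.uint8)},415,180,535,300,6,"lit2.png")
E
```

```text
(no output)
```

View pics/stamp.png

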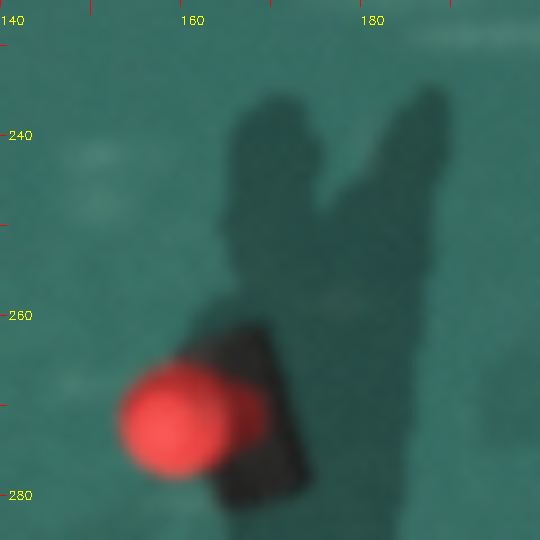

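View pics/lit2.png

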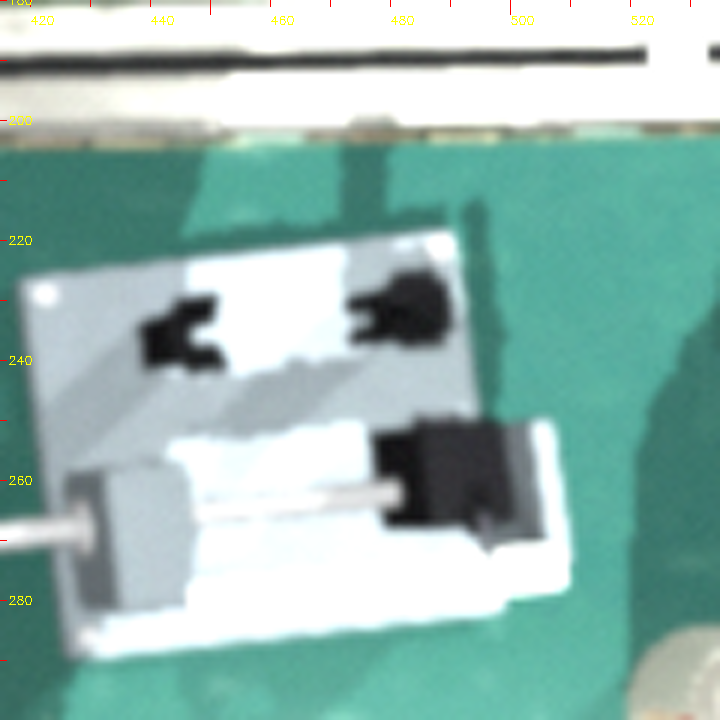

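```bash
python3 - <<'E'
from h import *
I=[cv2.imread(f"pics/{n}.png").min(2).astype(int) for n in ("rest_s","p34_s","p43_s")]
M=np.max(I,0)
for k,(r,c) in enumerate([((196,207),(448,462)),((202,213),(441,455)),((204,216),(438,452))]):
    D=(M-I[k])[r[0]:r[1],c[0]:c[1]]
    print("cols",c[0],"rows",r[0]);print(D)
E
```

```text
cols 448 rows 196
[[19  8  5  5  0  0  1  1  2  2  5  0  0  2]
 [35 18  9  5  0  5  4  5  5  0  0  2  2  0]
 [57 34 24 11  7  7  0  5  1  0  2  0  0  1]
 [67 58 42 25 15 14 23 16  9  2  1  0  0  1]
 [81 78 58 39 37 45 60 47 11  1  0  0  1  0]
 [77 75 65 46 41 60 80 58 16  3  1  0  0  1]
 [70 63 49 29 29 32 41 37 16  4  1  1  0  2]
 [60 50 31 17  6  6 10 13  8  2  0  1  0  3]
 [36 25 17  4  1  2  3  4  2  1  1  1  3  1]
 [17  9  5  2  1  1  2  1  1  1  0  0  2  1]
 [ 4  2  2  0  0  1  0  1  1  1  0  3  1  2]]
cols 441 rows 202
[[ 9  8  4  4  0  0  0  0  3  2  0  0  0  0]
 [13 12 16 12  5  1  3  0  0  0  0  0  0  0]
 [23 29 21 17  9  1  6  0  0  2  1  0  0  0]
 [39 44 38 24 20 26 28 16  4  0  1  1  1  0]
 [46 47 46 35 40 54 64 34  6  1  0  1  1  0]
 [49 39 34  8 21 58 71 43 11  2  1  1  1  0]
 [29 29  5  8 14 35 38 20  6  2  0  0  0  0]
 [13  7  4  6  6 12 10  6  3  0  0  1  1  1]
 [ 7  5  1  4  3  6  4  2  1  0  0  0  0  0]
 [12  4  0  0  1  1  1  0  1  0  0  0  0  6]
 [ 2  1  1  0  0  0  0  0  1  0  0  2  1  5]]
cols 438 rows 204
[[ 0  0  0  0  0  0  0  0  0  0  0  0  0  0]
 [ 0  0  0  0  0  0  0  0  0  0  0  0  0  0]
 [ 0  0  0  0  0  0  0  0  0  0  0  0  0  0]
 [ 0  0  0  0  0  0  0  0  0  0  0  0  0  0]
 [ 9  0  0  0  0  7 41 38  8  2  0  0  0  1]
 [15 18 10  0  0 19 51 43 14  2  0  0  0  0]
 [45 42 27  5  0  7 24 23  8  1  0  0  0  0]
 [59 49 24 13  3  1  8  8  3  0  0  0  0  0]
 [39 23  6  1  1  0  2  1  0  1  0  0  0  0]
 [21  2  2  0  0  0  1  0  0  0  1  0  0  3]
 [ 4  0  1  1  1  1  0  0  0  0  0  0  3  0]
 [ 1  0  0  0  0  0  0  0  0  2  1  0  1  0]]
```

```bash
python3 - <<'E'
from h import *
from scipy.ndimage import map_coordinates
t=cam("top");d=cam("scene")
a=np.radians(-84.65);x=np.array([np.cos(a),np.sin(a)]);y=np.array([-x[1],x[0]]);o=np.array([507.3,-214.6])
xs=np.arange(-10,34,2)
print("xs",xs)
for nm,c in [("top0",t),("p43_t",t),("rest_s",d),("p43_s",d)]:
    im=cv2.imread(f"pics/{nm}.png").min(2).astype(float); print(nm)
    for yy in np.arange(-60,-80,-2):
        P=np.array([[*(o+xx*x+yy*y),70] for xx in xs]); uv=proj(c,P)
        print(yy,map_coordinates(im,[uv[:,1],uv[:,0]],order=1).astype(int))
E
```

```text
xs [-10  -8  -6  -4  -2   0   2   4   6   8  10  12  14  16  18  20  22  24
  26  28  30  32]
top0
-60 [174 177 179 179 176 173 171 169 168 169 173 179 181 179 175 172 172 173
 175 181 187 186]
-62 [211 217 224 230 228 222 214 205 194 189 197 212 228 229 223 216 211 208
 210 218 228 232]
-64 [243 245 247 249 248 246 243 235 222 213 218 232 244 247 246 243 241 239
 240 243 246 246]
-66 [251 251 251 251 251 251 248 240 231 227 229 237 246 249 249 248 248 247
 247 248 248 245]
-68 [252 252 252 252 252 250 246 236 229 229 232 238 243 245 245 246 247 246
 246 245 245 242]
-70 [252 252 252 252 252 250 244 232 226 229 232 236 241 244 244 245 246 247
 247 245 242 241]
-72 [251 251 251 252 252 250 245 234 229 234 237 240 245 247 247 247 247 249
 249 248 245 243]
-74 [248 249 251 250 250 247 243 236 234 237 241 245 248 248 247 246 246 247
 247 247 247 246]
-76 [232 234 237 238 236 233 228 223 221 223 229 236 238 237 235 233 230 229
 227 230 234 236]
-78 [188 185 187 192 195 195 193 190 187 186 188 190 194 198 198 197 194 189
 183 181 187 193]
p43_t
-60 [112 141 155 159 158 156 154 157 157 157 
[... 2117 characters left out ...]
7 187 196 214 227
 231 236 237 238]
-66 [250 250 250 249 249 246 239 230 216 208 206 205 205 205 212 224 232 239
 242 244 244 244]
-68 [252 251 251 250 249 247 240 229 218 213 214 216 218 224 231 238 242 245
 247 247 247 247]
-70 [252 252 251 250 249 245 240 233 225 223 225 228 233 238 244 246 248 249
 249 249 248 247]
-72 [252 251 250 249 248 246 241 238 236 235 237 239 243 246 248 249 250 250
 250 249 247 246]
-74 [248 248 248 248 247 245 243 240 239 240 240 244 245 247 248 248 248 248
 247 247 245 245]
-76 [241 242 242 241 241 240 237 236 232 234 236 237 241 241 240 241 239 239
 238 236 238 237]
-78 [225 222 225 225 225 223 220 214 212 212 218 218 221 221 218 216 217 213
 215 213 214 217]
```

```bash
python3 -m inch '[[-0.0002,0.002,0,0,0,0,1],[-0.0002,0.002,0,0,0,0,1],[-0.0001,0.0015,0,0,0,0,1],[0,0,0,0,0,0,1],[0,0,0,0,0,0,1],[0,0,0,0,0,0,1],[0,0,0,0,0,0,1],[0,0,0,0,0,0,1],[0,0,0,0,0,0,1],[0,0,0,0,0,0,1]]'
cat > rect.py <<'E'
from h import *
import sys
from scipy.ndimage import map_coordinates
a=np.radians(-84.65);x=np.array([np.cos(a),np.sin(a)]);y=np.array([-x[1],x[0]]);o=np.array([507.3,-214.6])
tag=sys.argv[1]
t=cam("top");d=cam("scene");cv2.imwrite(f"pics/{tag}_t.png",t["bgr"]);cv2.imwrite(f"pics/{tag}_s.png",d["bgr"])
xs=np.arange(-20,70,0.25);ys=np.arange(-56,-84,-0.25);XX,YY=np.meshgrid(xs,ys)
rows=[]
for f,c in [("top0",t),("rest_s",d),(tag+"_t",t),(tag+"_s",d)]:
    P=np.stack([o[0]+XX*x[0]+YY*y[0],o[1]+XX*x[1]+YY*y[1],0*XX+70],-1).reshape(-1,3)
    uv=proj(c,P).reshape(*XX.shape,2).astype(np.float32)
    im=cv2.remap(cv2.imread(f"pics/{f}.png"),uv[...,0],uv[...,1],cv2.INTER_CUBIC).astype(float)
    g=np.clip((im-110)/(255-110),0,1)**2.5*255
    g=cv2.resize(g.astype(np.uint8),None,fx=2,fy=1.2)
    for xx in range(-20,70,10): cv2.line(g,(int((xx+20)*8),0),(int((xx+20)*8),6),(0,0,255),1)
    rows.append(g)
cv2.imwrite(f"pics/{tag}_rect.png",np.vstack(rows))
s=arm.get_state();print(s["position"],s["wrist_force"],s["finger_gap"])
E
python3 rect.py p49
```

```text
time: 26.05
position: [450.6, -39.0, 55.9]
eef_rot: [0.001, 0.999, 0.046, 0.0]
wrist_force: [2.6, -9.1, -1.7]
finger_gap: 15.5
[450.61637937 -39.03986092  55.86891252] [ 2.11863873 -8.5500671  -0.52424242] 15.893527574625661
```

View pics/p49_rect.png

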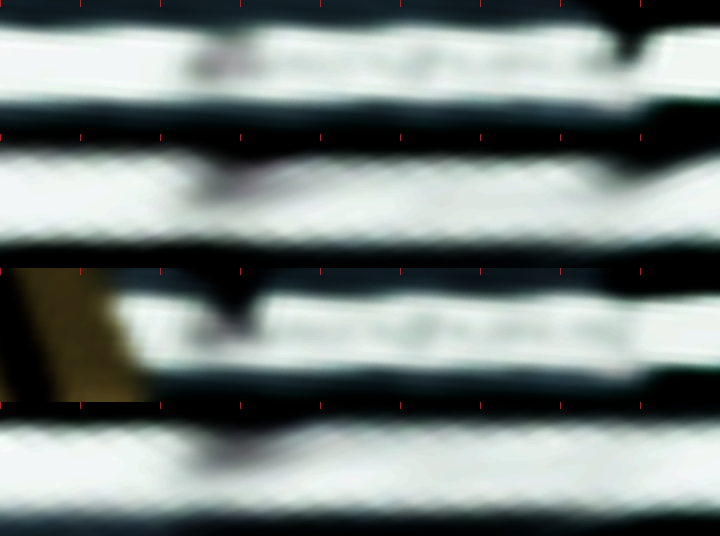

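```bash
python3 - <<'E'
from h import *
from scipy.ndimage import map_coordinates
t=cam("top");d=cam("scene")
a=np.radians(-84.65);x=np.array([np.cos(a),np.sin(a)]);y=np.array([-x[1],x[0]]);o=np.array([507.3,-214.6])
S=lambda X,Y,Z:[*(o+X*x+Y*y),Z]
for z in (70,73.5,78,85):
    # pointer line in top rest: (496,273.5)
    r=onz(t,496,273.5,z)[:2]-o; X=r@x
    print(z,"x",X.round(1),proj(d,[S(X,yy,z) for yy in (-58,-62,-66,-70)]).round(1).tolist())
I=[cv2.imread(f"pics/{n}.png").astype(float) for n in ("rest_s","p34_s","p43_s","p49_s")]
M=np.max(I,0)
out=[]
for im in I:
    D=np.clip((M-im).max(2)*2.5,0,255)[190:222,430:466]
    out.append(cv2.resize(D.astype(np.uint8),None,fx=10,fy=9,interpolation=cv2.INTER_NEAREST))
cv2.imwrite("pics/diff_s.png",np.vstack([np.hstack(out[:2]),np.hstack(out[2:])]))
tt=[cv2.imread(f"pics/{n}.png").astype(float) for n in ("top0","p32_t","p43_t","p49_t")]
out=[cv2.resize(np.clip(im[258:284,464:504]*1.3,0,255).astype(np.uint8),None,fx=9,fy=9,interpolation=cv2.INTER_NEAREST) for im in tt]
cv2.imwrite("pics/ptr_t.png",np.vstack([np.hstack(out[:2]),np.hstack(out[2:])]))
E
```

```text
70 x 58.5 [[452.3, 200.6], [453.7, 201.3], [455.2, 202.0], [456.6, 202.7]]
73.5 x 57.2 [[452.2, 199.7], [453.6, 200.4], [455.1, 201.1], [456.5, 201.7]]
78 x 55.5 [[452.1, 198.4], [453.5, 199.1], [455.0, 199.8], [456.4, 200.5]]
85 x 52.8 [[451.9, 196.5], [453.3, 197.2], [454.8, 197.9], [456.2, 198.5]]
```

View pics/diff_s.png

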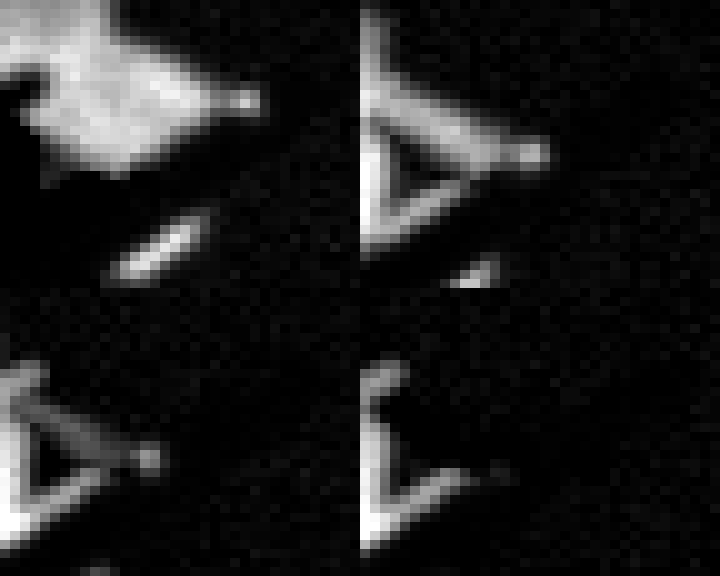

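View pics/ptr_t.png

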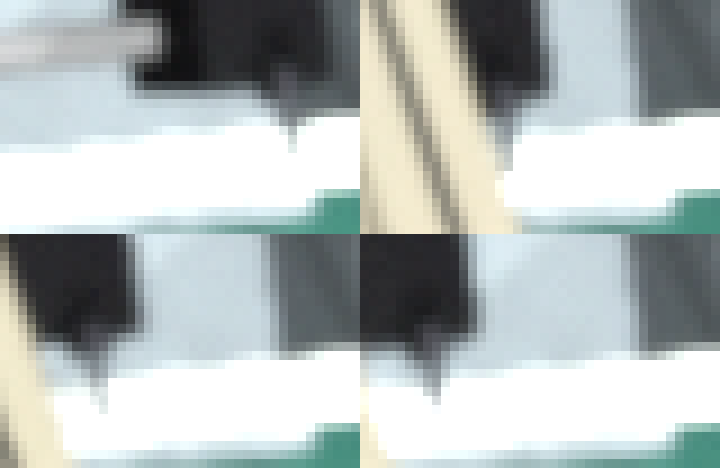

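```bash
python3 - <<'E'
from h import *
from scipy.ndimage import map_coordinates
t=cam("top");d=cam("scene")
a=np.radians(-84.65);x=np.array([np.cos(a),np.sin(a)]);y=np.array([-x[1],x[0]]);o=np.array([507.3,-214.6])
xs=np.arange(-6,66,3); print(xs)
for nm,c in [("top0",t),("p49_t",t),("p49_s",d)]:
    im=cv2.imread(f"pics/{nm}.png").astype(float)
    for yy in (-64,-66,-68,-70,-72,-74):
        uv=proj(c,np.array([[*(o+xx*x+yy*y),70] for xx in xs]))
        v=[map_coordinates(im[...,k],[uv[:,1],uv[:,0]],order=1) for k in range(3)]
        print(nm,yy,"G",v[1].astype(int),"R-B",(v[2]-v[0]).astype(int))
E
```

```text
[-6 -3  0  3  6  9 12 15 18 21 24 27 30 33 36 39 42 45 48 51 54 57 60 63]
top0 -64 G [250 251 248 243 228 220 237 249 249 245 243 245 249 248 248 246 243 245
 249 250 244 202 188 241] R-B [-1 -1 -1 -1 -4 -3 -2 -2 -1 -1 -2 -2 -1 -1 -1 -1 -2 -2 -2 -1 -2 -5 -5 -1]
top0 -66 G [253 252 252 248 234 228 240 250 251 250 250 250 250 247 250 251 250 249
 250 251 245 212 213 250] R-B [ 0 -1 -1 -1 -2 -1 -1 -1 -1 -1 -1 -1 -1 -1 -1 -1 -1 -1 -1 -1 -1 -4 -4  0]
top0 -68 G [253 253 252 245 231 231 240 248 248 249 249 248 248 244 248 250 248 247
 249 249 240 219 229 251] R-B [-1  0  0 -1 -1 -1 -1 -1 -1 -1 -1 -1 -2 -1 -1 -1 -1 -1 -1 -1 -2 -4 -3  0]
top0 -70 G [253 253 252 242 228 232 238 247 247 249 249 248 246 244 249 249 247 247
 248 248 241 232 243 252] R-B [-1  0  0 -1 -1 -1 -1 -2 -2 -1 -1 -1 -2 -2 -1 -1 -1 -1 -1 -1 -2 -3 -2  0]
top0 -72 G [253 253 252 243 232 237 243 249 250 250 251 251 248 246 250 250 249 249
 251 250 246 243 249 252] R-B [-1  0  0 -1 -1 -1 -2 -1 -1 -1 -1 -1 -1 -1 -1 -1 -1 -1 -1 -1 -1 -1 -1  0]
top0 -74 G [253 252 250 244 237 242 248 250 250 249 249 249 249 248 249 248 248 249
 2
[... 1669 characters left out ...]
8 249 249 248 248 249 250 250
 250 249 249 249 250 251] R-B [-1 -1 -1 -2 -3 -2 -2 -2 -1 -1 -1 -1 -1 -1 -1 -1 -1 -1 -1 -1 -1 -1 -1 -1]
p49_s -70 G [252 252 248 241 229 228 234 241 248 250 250 251 250 249 249 249 249 250
 249 249 249 249 250 251] R-B [-1  0 -1 -2 -3 -2 -2 -1 -1 -1 -1 -1 -1 -1 -1 -1 -1 -1 -1 -1 -1 -1 -1  0]
p49_s -72 G [252 251 249 242 239 239 243 248 250 251 251 251 250 249 249 249 249 249
 249 249 248 249 250 251] R-B [ 0 -1 -1 -2 -2 -1 -2 -1  0 -1 -1 -1 -1 -1 -1 -1 -1 -1 -1 -1 -1 -1 -1 -1]
p49_s -74 G [250 250 247 245 243 244 247 248 250 250 250 249 248 248 248 249 248 248
 247 247 246 247 249 250] R-B [-1 -1 -1 -2 -2 -1 -2 -1  0 -1 -1 -1 -1 -1 -1 -1 -1 -1 -2 -1 -2 -2 -1 -1]
```

```bash
python3 - <<'E'
from h import *
s=arm.get_state();print(s["time"],s["position"],s["wrist_force"],s["finger_gap"],abs(s["joint_velocities"]).max())
d=cam("scene");cv2.imwrite("pics/fin_s.png",d["bgr"]);crop(d,350,110,480,270,4,"fin_c.png")
cv2.imwrite("pics/fin_t.png",cam("top")["bgr"])
E
```

```text
26.35 [450.63332548 -39.01793676  55.86966996] [ 2.52264272 -8.06777158 -1.02941088] 15.417316580616845 0.0018701491887911626
```

View pics/fin_c.png

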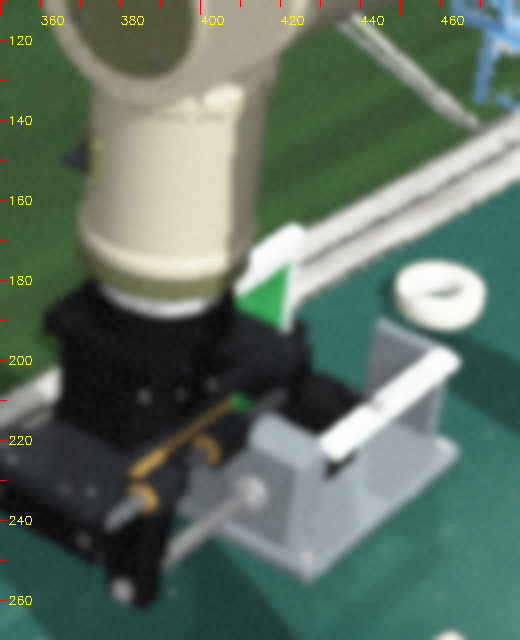

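View pics/fin_t.png

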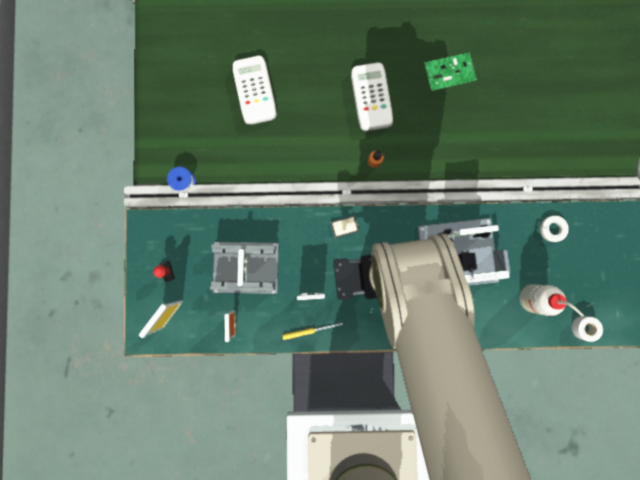

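View pics/fin_s.png

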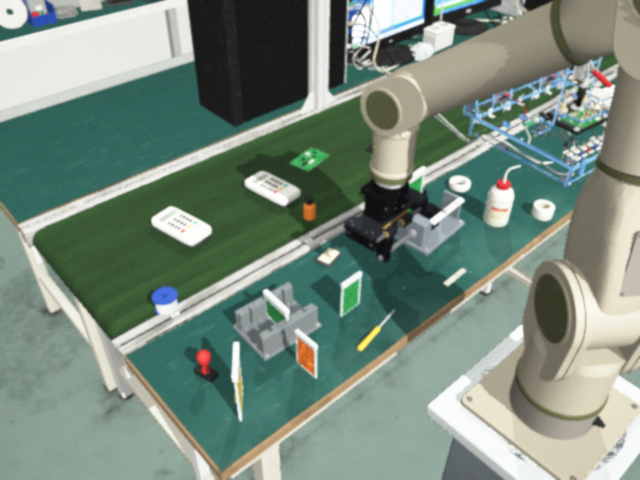

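```bash
python3 - <<'E'
from h import *
from scipy.ndimage import map_coordinates
t=cam("top")
a=np.radians(-84.65);x=np.array([np.cos(a),np.sin(a)]);y=np.array([-x[1],x[0]]);o=np.array([507.3,-214.6])
im=np.mean([cam("top")["bgr"].astype(float) for _ in range(4)],0).mean(2)
xs=np.arange(-4,64,1.0)
for lo,hi in ((-68,-62.9),(-75,-69.9)):
    v=[]
    for xx in xs:
        uv=proj(t,np.array([[*(o+xx*x+yy*y),70] for yy in np.arange(lo,hi,.5)])); v.append(map_coordinates(im,[uv[:,1],uv[:,0]],order=3).mean())
    print(lo,hi); print([f"{int(q)}:{w:.0f}" for q,w in zip(xs,v)])
E
```

```text
-68 -62.9
['-4:242', '-3:247', '-2:249', '-1:250', '0:249', '1:247', '2:244', '3:239', '4:232', '5:224', '6:212', '7:198', '8:181', '9:169', '10:174', '11:194', '12:217', '13:236', '14:245', '15:248', '16:248', '17:248', '18:248', '19:248', '20:247', '21:246', '22:246', '23:245', '24:245', '25:245', '26:245', '27:245', '28:246', '29:247', '30:247', '31:246', '32:244', '33:243', '34:244', '35:245', '36:247', '37:247', '38:247', '39:248', '40:247', '41:246', '42:245', '43:244', '44:244', '45:244', '46:245', '47:246', '48:247', '49:248', '50:249', '51:250', '52:249', '53:248', '54:247', '55:246', '56:244', '57:241', '58:240', '59:241', '60:244', '61:246', '62:247', '63:247']
-75 -69.9
['-4:215', '-3:231', '-2:241', '-1:246', '0:247', '1:247', '2:244', '3:240', '4:235', '5:231', '6:228', '7:229', '8:231', '9:233', '10:234', '11:236', '12:239', '13:242', '14:245', '15:247', '16:247', '17:247', '18:247', '19:247', '20:247', '21:247', '22:247', '23:247', '24:248', '25:249', '26:248', '27:248', '28:247', '29:247', '30:245', '31:244', '32:244', '33:244', '34:246', '35:248', '36:248', '37:247', '38:247', '39:247', '40:247', '41:246', '42:246', '43:246', '44:246', '45:247', '46:248', '47:248', '48:248', '49:248', '50:249', '51:248', '52:248', '53:247', '54:247', '55:246', '56:245', '57:244', '58:244', '59:246', '60:248', '61:249', '62:249', '63:250']
```

```bash
python3 -c "
from plant import arm
print(arm.sign_off())"
```

```text
the job is handed in; nothing more can be done
None
```

I did the whole job and handed it in at about 27 s. One check disagreed: the handle travel came out 3.7 mm above the range you gave for the index clip.

- **Card:** I lifted the tall green card straight out of the rack by its top bar and lowered it upright into the stand's slots. The wrist force turned upward (about 5 N) at the expected height, and I let go there. The last pictures show it upright in the slots. The short card, battery, stamp and bottle look unmoved.
- **Handle:** I gripped it across its thin faces and pulled it out. At sign-off it was steady at 48.7 mm from rest, with the fingers 15.4 mm apart on it and the spring pulling back about 8.5 N.
- **Pointer:** In the top view, after correcting for its height above the bar, the tip sits at stand x of about 8.1 mm. The clip mark is centred at about 7.5 mm. The scene view agrees to within about 1 mm.
- **What disagreed:** You said the clip is set 25 to 45 mm from the pointer's rest. The only mark on the scale bar with a clip's shape and shadow measured about 49 mm from it. I found no sign of a clip within 25 to 45 mm, so I followed the pictures. If the 45 mm limit holds exactly, the pointer is past the clip by at least 3.7 mm.

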